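# Gauge two shouldered pins on a sloping bore gauge

### The job

Sort the two steel pins with the bore gauge, the box with the sloping steel lid: try each pin, narrow end first and square to the lid, in the hole. The pin that fits is to be let through into the box; the oversize one stops at its shoulder with only its narrow nose in the hole - do not force it, take it out again and put it in the open wooden tray. Leave the oil tin, the jar of screws and the screwdriver where they are.

Things in the scene. Friction and masses are not known exactly. Their poses are not given: they have to be found in the camera images.
- pin_a: A plain steel shouldered pin, 90 mm long, standing on its narrow end. Lower 15 mm: pilot nose, 28 mm in diameter; then a 4 mm taper; then the cylindrical body up to the flat top. One pin's body is 32 mm in diameter, the other's 38 mm (oversize); the gauge tells which. Origin: centre of the underside (nose end), z along the pin to its top. 0.2 to 0.45 kg.
- pin_b: A plain steel shouldered pin, 90 mm long, standing on its narrow end. Lower 15 mm: pilot nose, 28 mm in diameter; then a 4 mm taper; then the cylindrical body up to the flat top. One pin's body is 32 mm in diameter, the other's 38 mm (oversize); the gauge tells which. Origin: centre of the underside (nose end), z along the pin to its top. 0.2 to 0.45 kg.
- pin_a_mid (a point): Middle of pin_a on its axis, 45 mm above its underside.
- pin_b_mid (a point): Middle of pin_b on its axis, 45 mm above its underside.
- gauge_box: Fixed plywood box, 170 x 150 mm (x, y), walls 9 mm, floor 6 mm thick; 65 mm high at its front (-x) and 163 mm at its back (+x), closed but for the hole in its sloping lid. Origin: centre of the underside.
- gauge_plate: The box's lid: steel plate 206 x 162 x 10 mm, sloping 30 degrees down towards the robot, with one through hole of 35 mm diameter in its middle. Origin: centre of the hole's mouth on the upper face, about 123 mm above the bench; z is the hole's axis, pointing out (up and towards the robot, 30 degrees from vertical); y is level.
- reject_tray: Fixed open wooden tray, 160 x 260 x 49 mm (its x, y, z), walls 10 mm, floor 4 mm thick. Origin: centre of the underside; its long side is its y.
- oil_tin: Upright blue oil tin, 56 x 90 x 151 mm, a bystander. Origin: centre of the underside.
- screw_jar: Jar of screws, 68 mm in diameter, 100 mm high, a bystander. Origin: centre of the underside.
- screwdriver: Screwdriver with a yellow handle, 25 x 186 x 26 mm, lying near the bench's front edge, a bystander. Origin: centre of the underside.
Mind the look-alikes: they are no part of the job. Leave any orange look-alike of the pin_a alone.

How it is judged:
By the outcome, as a careful person would: the job done as asked, in the order asked, and still so for the second after the job is handed in, with the robot touching nothing.
It also fails if it takes over 64 s, if anything falls off the work surface, if the arm or the gripper's body presses on something with over 40 N, if the wrist force passes 120 N, or if a joint passes its speed limit or range.

### The arm

A 6-joint arm with a two-finger parallel gripper is mounted at the origin on a cart in front of the work surface, level with it; the furniture and walls round the work are solid. World frame = base frame: x ahead of the robot, y to its left, z up, the work surface at z = 0. Lengths are in m, angles in rad, forces in N, time in s.
With the tool pointing down it reaches from about 0.35 to 0.775 m from the base axis. Payload 7.3 kg.
Tool frame: the origin (TCP) lies at the very end of the fingers, on their centre line; the grasp point (between the pads) lies 19 mm behind it; z points along the fingers, y is the direction in which the jaws open and shut (so a half turn about z gives the same grasp; the last joint's range is limited). The gripper opens to 92 mm and grips with 3 to 60 N. Pads are 19 mm wide; open, the fingers measure 130 mm over their backs; the gripper's body (75 mm by 190 mm) begins 47 mm behind the grasp point.
Start: joints at [-0.146, 0.342, 1.524, -0, 1.275, -0.146], TCP at [0.525, 0, 0.196] pointing down, gripper open.
Joint ranges: [-2.53, 2.53], [-0.77, 2.02], [0.04, 2.7], [-1, 4.14], [0.28, 2.66], [-3.11, 3.11]. Speed limits (rad/s): [2.57, 2.57, 3.14, 3.14, 3.14, 3.14].

### API

Orientations are given as [roll, pitch, yaw] about the fixed x, y, z axes, in that order (R = Rz(yaw) Ry(pitch) Rx(roll)).
In Python, from cell import robot gives the robot as it stands.
- The arm moves only by the shell command python3 -m pendant 'ROWS' [OPENING] [FORCE]. ROWS is JSON, a list of rows, each a list of 2 entries, a list of its own where there are three numbers: the shift along the tool's x, y, z in mm, then the turn about the tool's z in degrees. In form: [[[x, y, z], turn], ...]. A call has 1 to 10 rows; each row is the pose to reach, as a shift and turn from the pose measured when the call began, along the tool's axes at that moment; what a row does not reach only later rows make up. A row lasts 1/12 s, in which the tool goes at most 41.7 mm and 7.16 degrees, less where a joint would pass 70% of its speed; a pose out of reach is approached as far as the arm can. A call with a gripper value outside its range is refused whole. OPENING is the opening, from 0 (shut) to 1 (fully open), set as the call begins (- or left out, the last holds). The fingers move at their own pace and stop on an object; FORCE is the grip in N (left out, the last holds). Time passes only in rows, so rows that repeat a pose let the fingers close. It gives the time, the measured TCP pose, the force and the opening at its end, in the units of the state.
- robot.observe(): the state, without advancing time (a new reading comes with each control period).
- robot.read_camera(name): name is "scene" or "side" or "wrist"; returns the picture (420x560x3 uint8, red, green, blue); there is no depth.
- robot.calibration(name): a dict with "vfov" (degrees; the focal length in pixels is half the picture's height over the tangent of half this angle, whatever the lens; pixels are square), "cx", "cy" (the principal point, pixels), "rvec" (rotation vector, rad) and "tvec" (3), from world to camera coordinates, as OpenCV has them. Camera axes: x right, y down, z forward; pixel columns grow to the right and rows downward; lengths in m; the calibration is good to about 2 mm. The wrist camera is an equidistant fisheye: a pixel r from the principal point sees the ray r / f radians off the axis. A picture is of the moment at which its call begins: read the wrist's pose just before it. calibration takes no time and is no camera call; for the wrist camera it gives the pose at the moment of the call.
- robot.hand_in(): hands the job in, once; it reports no verdict.
Trained networks look in the newest picture that a camera, given by its name, has taken for a name from the list of things; names that differ only in an ending like _2 or _b are one class to them, and where a whole thing is asked for, a point or a joint stands for the part that bears it (a point fixed in the world has none). Each returns a list of dicts, best first, with "p" (0 to 1); they miss things now and then, are a little off and sometimes report something else, mostly with a low value. They report only what shows in the picture. A call takes as long as a camera call. They do not tell look-alikes from the thing itself.
- robot.find_in(camera, query): "xy" ([column, row] as shares, 0 to 1, of the picture: columns of its width, rows of its height, amid what is visible of it).
The state is a dict: "time": time; "qpos": joint angles; "qvel": joint speeds; "joint_efforts": joint torques, N m; "tool_pos": TCP position; "tool_rot": TCP orientation; "contact_force": force on the tool from outside, world axes, zero at the start; "torque": the same for the moment, N m; "opening": finger opening in m.
Only numpy, scipy, OpenCV 4.12 (cv2) and the standard library are available. Lean on these libraries where they do the work, as an engineer would, in place of code of your own. Each camera call takes 0.05 s, during which the arm holds its last target.

## Working session

There is one attempt and no reset: what is moved stays moved. The work goes in short steps, Python scripts to look and compute and a shell command to move; the robot and the scene stay as the last step left them, time stands still between calls to the robot, and variables do not carry over. Pictures are saved under pics/ and viewed, and the job is handed in when it is done.

```bash
ls; mkdir -p pics
python3 - <<'E'
from cell import robot
import cv2
print(robot.observe())
for n in ["scene","side","wrist"]:
    im=robot.read_camera(n); cv2.imwrite(f"pics/{n}0.png",im[:,:,::-1])
    print(n,robot.calibration(n))
    for q in ["pin_a","gauge_plate","reject_tray","oil_tin","screw_jar","screwdriver"]:
        print(q,[(round(d['xy'][0]*560),round(d['xy'][1]*420),round(d['p'],2)) for d in robot.find_in(n,q)])
print(robot.observe()['time'])
E
```

```text
pics
{'time': 0.0, 'qpos': array([-1.45988537e-01,  3.42728933e-01,  1.52502705e+00, -5.09848544e-06,
        1.27538610e+00, -1.45980314e-01]), 'qvel': array([ 0.0013182 , -0.00063976,  0.00097059, -0.00099765, -0.00032531,
       -0.00153715]), 'joint_efforts': array([ 7.61924657e-04, -4.31245601e+01, -2.44219762e+01,  7.17750052e-02,
        5.59406646e-02, -1.04314388e-04]), 'tool_pos': array([5.24544389e-01, 9.35474528e-05, 1.95338271e-01]), 'tool_rot': array([-3.14005899e+00, -2.20560371e-04,  1.57078942e+00]), 'contact_force': array([-0.13845861,  0.00146725,  0.27500281]), 'torque': array([ 0.0126907 , -0.04811528, -0.03722469]), 'opening': 0.09164135219269882}
scene {'vfov': 50.83006790097651, 'cx': 276.2997668465174, 'cy': 207.67104045417008, 'rvec': array([ 0.67812772, -2.32438981,  1.45404749]), 'tvec': array([0.47917773, 0.20426518, 0.71956519])}
pin_a [(252, 291, 0.97), (193, 283, 0.79), (221, 320, 0.76)]
gauge_plate [(268, 190, 0.8), (194, 283, 0.25)]
reject_tray []
oil_tin [(174, 214, 0.8)]
screw_jar []
screwdriver [(336, 276, 0.71), (367, 198, 0.43)]
side {'vfov': 52.82314657007404, 'cx': 281.64430501228094, 'cy': 217.764066581661, 'rvec': array([ 0.10226893, -2.7081024 ,  1.56165887]), 'tvec': array([0.56139816, 0.11520622, 1.12367501])}
pin_a [(318, 324, 0.75), (271, 304, 0.61)]
gauge_plate [(266, 209, 0.95)]
reject_tray [(317, 197, 0.83)]
oil_tin [(209, 233, 0.65)]
screw_jar [(224, 205, 0.67)]
screwdriver [(353, 267, 0.5)]
wrist {'vfov': 65.70646984690485, 'cx': 280.7031466486452, 'cy': 207.59583710390308, 'rvec': array([-2.83673811e+00, -9.65229996e-04,  5.56007923e-04]), 'tvec': array([-0.52420756, -0.03775461,  0.39188521])}
pin_a []
gauge_plate [(364, 192, 0.67)]
reject_tray [(239, 331, 0.79)]
oil_tin [(490, 76, 0.89)]
screw_jar []
screwdriver [(162, 128, 0.57), (491, 72, 0.38)]
1.05
```

View pics/scene0.png

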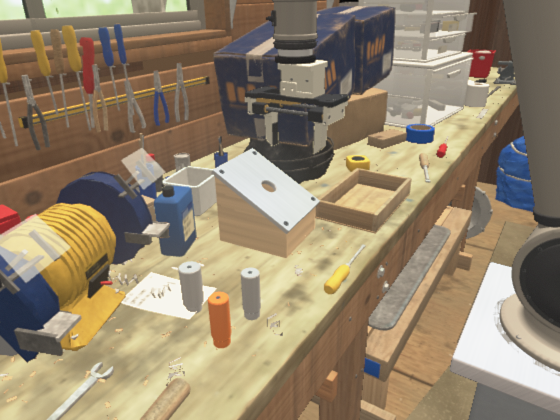

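View pics/side0.png

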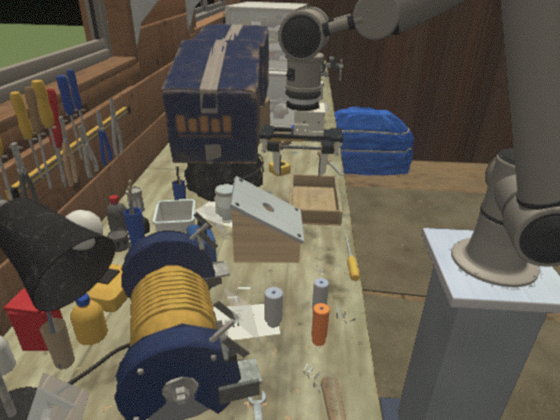

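View pics/wrist0.png

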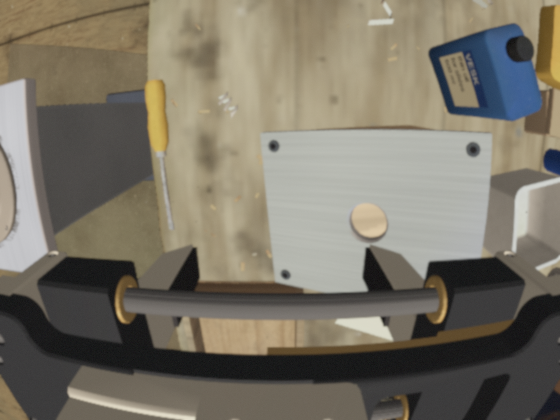

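```bash
cat > h.py <<'E'
import numpy as np, cv2
from scipy.spatial.transform import Rotation as Ro
def ray(c,uv,fish=False):
    R=Ro.from_rotvec(c['rvec']).as_matrix(); t=np.array(c['tvec'])
    f=210/np.tan(np.radians(c['vfov'])/2)
    x=np.array([uv[0]-c['cx'],uv[1]-c['cy']])/f
    if fish:
        th=np.hypot(*x); d=np.array([*(x/th*np.sin(th)),np.cos(th)])
    else: d=np.array([*x,1.])
    d/=np.linalg.norm(d)
    return -R.T@t, R.T@d
def onz(c,uv,z,fish=False):
    o,d=ray(c,uv,fish); return o+d*(z-o[2])/d[2]
def proj(c,P,fish=False):
    R=Ro.from_rotvec(c['rvec']).as_matrix(); p=R@np.array(P)+c['tvec']
    f=210/np.tan(np.radians(c['vfov'])/2)
    if fish:
        r=np.hypot(p[0],p[1]); th=np.arctan2(r,p[2]); return np.array([c['cx']+f*th*p[0]/r,c['cy']+f*th*p[1]/r])
    return np.array([c['cx']+f*p[0]/p[2],c['cy']+f*p[1]/p[2]])
E
python3 - <<'E'
import cv2,numpy as np
a=cv2.imread('pics/scene0.png')[250:360,165:275]; b=cv2.imread('pics/side0.png')[265:355,250:340]
a=cv2.resize(a,(396,396),interpolation=cv2.INTER_CUBIC);b=cv2.resize(b,(396,396),interpolation=cv2.INTER_CUBIC)
cv2.imwrite('pics/crop0.png',np.hstack([a,b]))
E
```

```text
(no output)
```

View pics/crop0.png

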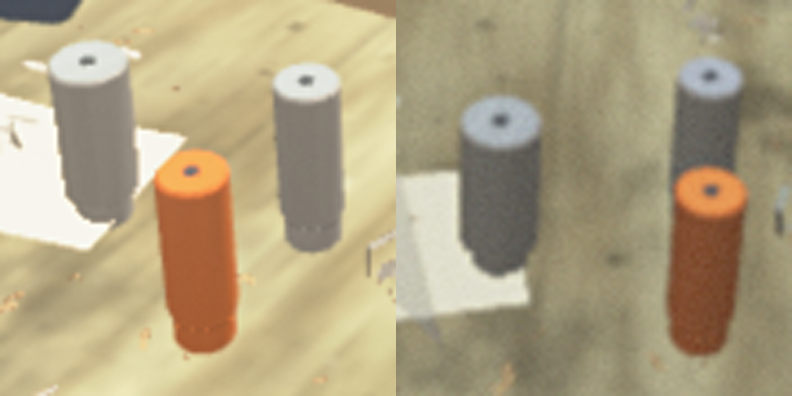

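```bash
python3 - <<'E'
from cell import robot
from h import *
s,d,w=[robot.calibration(n) for n in("scene","side","wrist")]
np.set_printoptions(precision=4,suppress=True)
for n,a,b in [("L",(190,267.5),(273.6,292.7)),("R",(250.3,273),(321.4,282.5)),("O",(218.6,298),(321.6,308.6))]:
    print(n,onz(s,a,.09),onz(d,b,.09))
print("hole",onz(s,(268.5,186),.123),onz(d,(268.5,207.5),.123),onz(w,(369,220),.123,True))
# widths
for n,c,a,h in [("L",s,(190,267.5),78/3.6),("R",s,(250.3,273),67/3.6),("O",s,(218.6,298),74/3.6),("L",d,(273.6,292.7),80/4.4),("R",d,(321.4,282.5),66/4.4),("O",d,(321.6,308.6),72/4.4)]:
    P=onz(c,a,.09);o,_=ray(c,a); R=Ro.from_rotvec(c['rvec']).as_matrix();dz=(R@P+c['tvec'])[2]
    print(n,h*dz/(210/np.tan(np.radians(c['vfov'])/2)))
# tray & others: tray rim corners, scene
for uv in [(317,208),(372,223),(411,183),(357,172)]: print('tray',onz(s,uv,.049))
for uv in [(293,179),(334,178),(341,215),(296,215)]: print('tray',onz(d,uv,.049))
print('lid corners w',[onz(w,uv,z,True) for uv,z in [((273,146),.123-.045),((474,149),.123+.045),((286,274),.078)]])
E
cat > crop.py <<'E'
import sys,cv2
f,x0,x1,y0,y1,k,o=sys.argv[1:]
im=cv2.imread(f)[int(y0):int(y1),int(x0):int(x1)]
cv2.imwrite(o,cv2.resize(im,None,fx=float(k),fy=float(k),interpolation=cv2.INTER_CUBIC))
E
python3 crop.py pics/wrist0.png 250 510 110 310 3 pics/c_w.png
python3 crop.py pics/scene0.png 200 420 130 260 3.5 pics/c_s.png
```

```text
L [0.5614 0.2815 0.09  ] [0.5627 0.2854 0.09  ]
R [0.4647 0.2409 0.09  ] [0.4653 0.244  0.09  ]
O [0.4661 0.3206 0.09  ] [0.4663 0.3241 0.09  ]
hole [ 0.6013 -0.0169  0.123 ] [ 0.6002 -0.0113  0.123 ] [ 0.6017 -0.0118  0.123 ]
L 0.0366976613187272
R 0.030777969530800843
O 0.031239797550322836
L 0.03685265196984294
R 0.0315200879704666
O 0.03170668091584284
tray [ 0.5279 -0.1098  0.049 ]
tray [ 0.3888 -0.1054  0.049 ]
tray [ 0.388  -0.3732  0.049 ]
tray [ 0.5429 -0.375   0.049 ]
tray [ 0.5477 -0.3537  0.049 ]
tray [ 0.4086 -0.3769  0.049 ]
tray [ 0.3995 -0.1221  0.049 ]
tray [ 0.5292 -0.1091  0.049 ]
lid corners w [array([0.5169, 0.0464, 0.078 ]), array([0.6704, 0.0602, 0.168 ]), array([ 0.53  , -0.0893,  0.078 ])]
```

View pics/c_w.png

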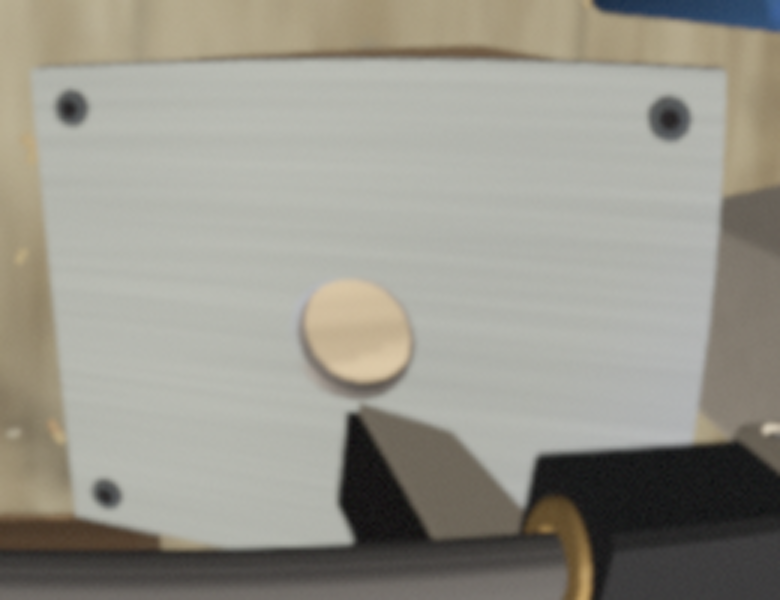

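View pics/c_s.png

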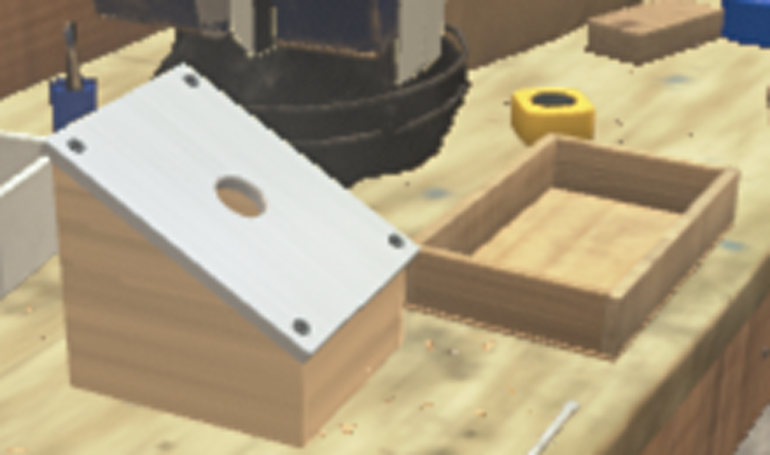

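```bash
python3 -m pendant '[[[20,-5,0],7],[[55,-14,0],14],[[90,-23,0],21],[[125,-32,0],28],[[160,-41,0],35],[[190,-48,0],42],[[215,-54,0],49],[[232,-58,0],56],[[240,-60,0],63],[[242,-60,0],70]]' 0.6 15
python3 -m pendant '[[[0,0,0],7],[[0,0,0],14],[[0,0,0],20],[[0,0,0],20]]'
python3 - <<'E'
from cell import robot
from h import *
np.set_printoptions(precision=4,suppress=True)
o=robot.observe();print(o['tool_pos'],o['tool_rot'],o['contact_force'],o['qpos'])
w=robot.calibration("wrist"); im=robot.read_camera("wrist"); cv2.imwrite("pics/w1.png",im[:,:,::-1])
print(robot.find_in("wrist","pin_a")); print(w, proj(w,[.465,.2425,.09],True),proj(w,[.562,.2835,.09],True),ray(w,(280,207),True))
s,d=[robot.calibration(n) for n in("scene","side")]
print(onz(s,(170,185),.15), onz(d,(204,230),.1),onz(s,(174,214),.075),onz(d,(224,205),.06))
E
```

```text
time: 1.88
tool_pos: [0.4643, 0.2439, 0.196]
tool_rot: [-3.141, -0.0, 0.364]
contact_force: [0.1, -0.2, 0.2]
opening: 0.0554
time: 2.22
tool_pos: [0.4642, 0.244, 0.196]
tool_rot: [-3.141, 0.0, 0.011]
contact_force: [-0.4, 0.9, -0.4]
opening: 0.0551
[0.4642 0.244  0.196 ] [-3.1413  0.0001  0.0112] [-0.4237  0.8688 -0.4   ] [0.3374 0.341  1.5258 0.0004 1.2748 1.8969]
[{'xy': [0.4266, 0.2145], 'p': 0.82}, {'xy': [0.5027, 0.4429], 'p': 0.72}, {'xy': [0.3639, 0.4438], 'p': 0.56}]
{'vfov': 65.70646984690485, 'cx': 280.7031466486452, 'cy': 207.59583710390308, 'rvec': array([-2.0684,  2.0439,  0.3159]), 'tvec': array([0.2389, 0.4068, 0.5319])} [282.646  194.5623] [238.1344  89.8297] (array([0.5453, 0.245 , 0.3848]), array([-0.2994, -0.0006, -0.9541]))
[0.7444 0.1373 0.15  ] [0.7512 0.0776 0.1   ] [0.7555 0.1267 0.075 ] [ 0.7411 -0.1278  0.06  ]
```

View pics/w1.png

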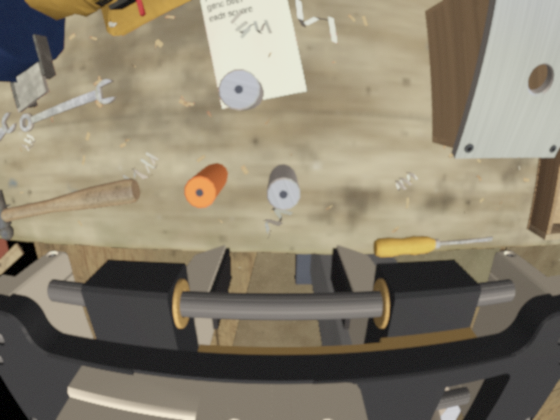

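```bash
python3 crop.py pics/w1.png 180 320 50 220 4 pics/c1.png
python3 - <<'E'
from cell import robot
from h import *
np.set_printoptions(precision=4,suppress=True)
w=robot.calibration("wrist")
print(onz(w,(283.5,195),.09,True),onz(w,(239.3,90),.09,True),onz(w,(541,78),.123,True))
E
```

```text
[0.4646 0.2416 0.09  ] [0.5616 0.283  0.09  ] [ 0.6034 -0.0135  0.123 ]
```

View pics/c1.png

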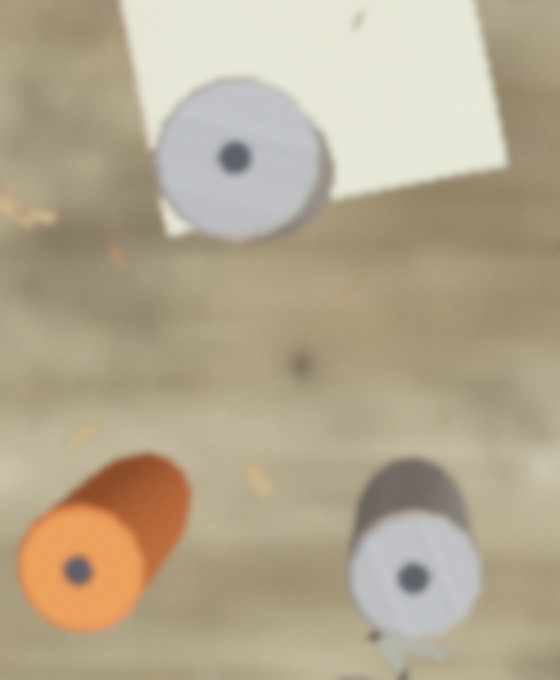

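```bash
python3 -m pendant '[[[1,2,20],0.6],[[1,2,50],0.6],[[1,2,80],0.6],[[1,2,105],0.6],[[1,2,125],0.6],[[1,2,138],0.6],[[1,2,144],0.6],[[1,2,145],0.6],[[1,2,145],0.6]]'
python3 -m pendant '[[[0,0,0],0],[[0,0,0],0],[[0,0,0],0],[[0,0,0],0],[[0,0,0],0],[[0,0,0],0]]' 0 12
python3 - <<'E'
from cell import robot
import cv2
for n in ("scene","wrist"): cv2.imwrite(f"pics/{n}2.png",robot.read_camera(n)[:,:,::-1])
E
python3 crop.py pics/scene2.png 150 350 170 350 4 pics/c2.png
```

```text
time: 3.07
tool_pos: [0.4656, 0.242, 0.0513]
tool_rot: [-3.141, -0.0, 0.009]
contact_force: [0.6, -0.4, 0.4]
opening: 0.0556
time: 3.57
tool_pos: [0.466, 0.2421, 0.0519]
tool_rot: [-3.141, -0.001, 0.009]
contact_force: [0.7, -0.6, 4.1]
opening: 0.0312
```

View pics/c2.png

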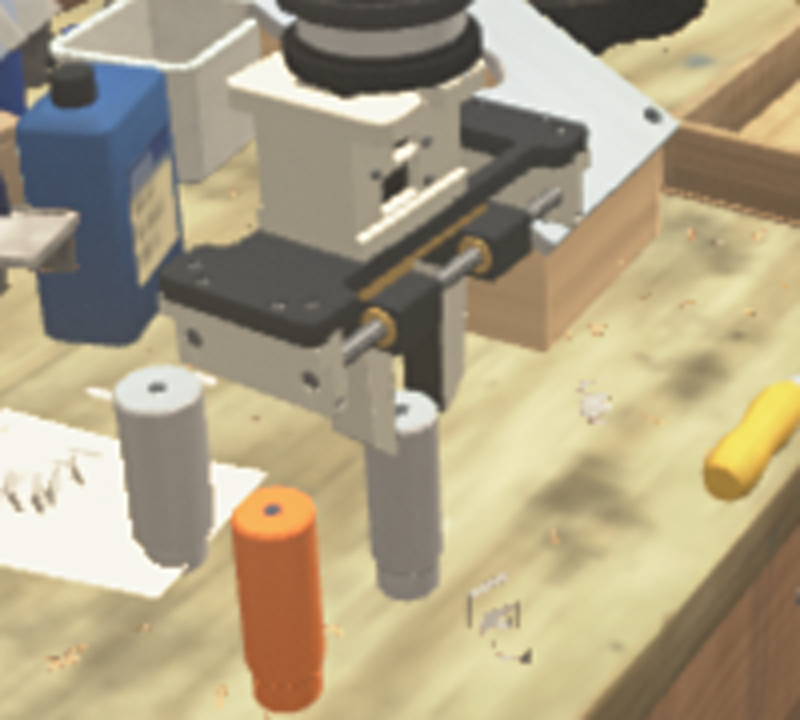

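```bash
python3 -m pendant '[[[-2,0,1],0],[[-5,0,1],0],[[-8,0,0.5],0],[[-11,0,0.5],0],[[-14,0,0.5],0],[[-16,0,0.5],0],[[-18,0,0.5],0],[[-18,0,0.5],0]]'
python3 - <<'E'
from cell import robot
import cv2
for n in ("scene","wrist"): cv2.imwrite(f"pics/{n}3.png",robot.read_camera(n)[:,:,::-1])
E
python3 crop.py pics/scene3.png 200 300 250 350 6 pics/c3.png
```

```text
time: 4.33
tool_pos: [0.4483, 0.2422, 0.0519]
tool_rot: [-3.14, -0.003, 0.009]
contact_force: [0.2, 0.2, 6.4]
opening: 0.0312
```

View pics/c3.png

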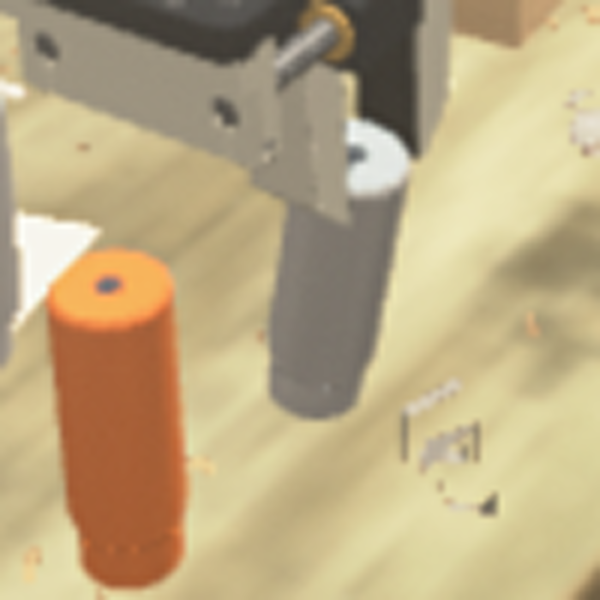

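```bash
python3 -m pendant '[[[-3,0,1],0],[[-6,0,1.5],0],[[-9,0,2],0],[[-12,0,2.5],0],[[-15,0,3],0],[[-18,0,4],0],[[-19,0,4],0],[[-19,0,4],0]]'
python3 - <<'E'
from cell import robot
from h import *
for n in ("scene","side"): cv2.imwrite(f"pics/{n}4.png",robot.read_camera(n)[:,:,::-1])
E
python3 crop.py pics/scene4.png 200 300 250 350 6 pics/c4.png; python3 crop.py pics/side4.png 270 370 230 330 6 pics/d4.png
```

```text
time: 5.1
tool_pos: [0.4293, 0.2422, 0.0481]
tool_rot: [-3.14, -0.003, 0.009]
contact_force: [-1.2, 0.2, 5.4]
opening: 0.0313
```

View pics/c4.png

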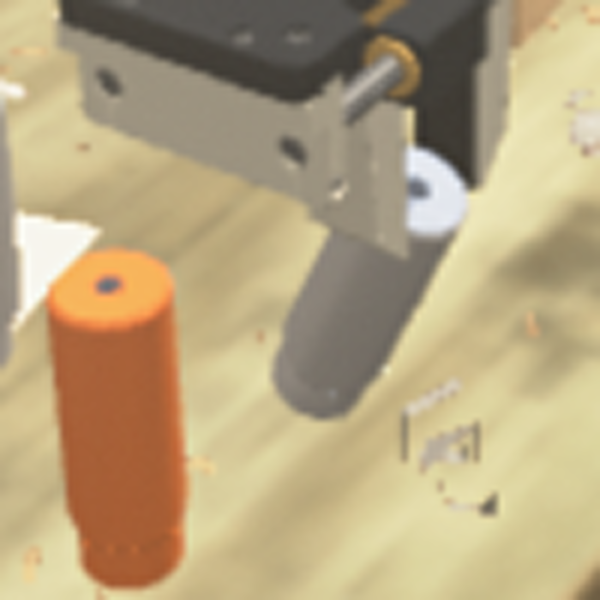

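View pics/d4.png

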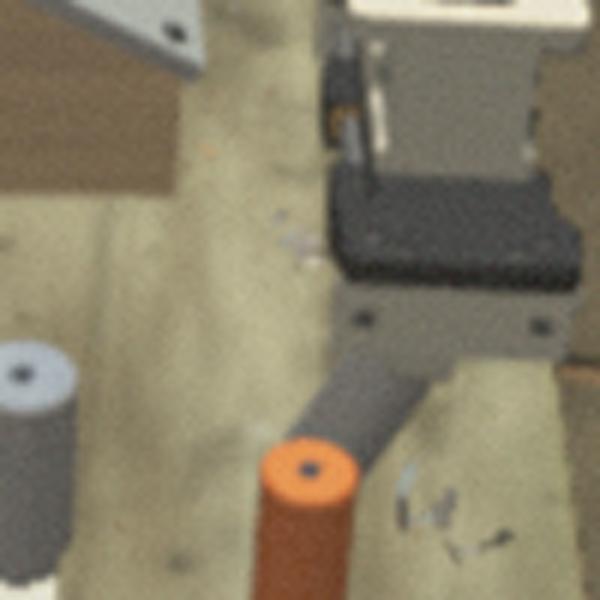

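```bash
python3 -m pendant '[[[0,0,0],0],[[0,0,0],0],[[0,0,0],0],[[0,0,-5],0],[[0,0,-20],0],[[0,0,-45],0],[[0,0,-75],0],[[0,0,-105],0],[[0,0,-130],0],[[0,0,-148],0]]' 0 40
python3 -m pendant '[[[10,20,-5],0],[[25,55,-10],-1],[[42,90,-10],-1],[[60,125,-10],-2],[[78,160,-10],-3],[[95,195,-10],-4],[[108,225,-5],-4.8],[[118,245,0],-4.8],[[124,256,0],-4.8],[[126,259,0],-4.8]]'
cat > look.py <<'E'
# python3 look.py tag : capture all, predict pin overlay for s,theta
import sys
from cell import robot
from h import *
np.set_printoptions(precision=4,suppress=True)
tag,s,th,r=sys.argv[1],float(sys.argv[2]),np.radians(float(sys.argv[3])),float(sys.argv[4])
for n in ("scene","side","wrist"):
    o=robot.observe(); c=robot.calibration(n); im=robot.read_camera(n)[:,:,::-1].copy()
    cv2.imwrite(f"pics/{n}{tag}.png",im)
    Rt=Ro.from_euler('xyz',o['tool_rot']).as_matrix(); G=o['tool_pos']-0.019*Rt[:,2]
    X=Rt[:,0]; U=-Rt[:,2]; a=-np.sin(th)*X+np.cos(th)*U; e1=np.cos(th)*X+np.sin(th)*U; e2=np.cross(a,e1)
    big=cv2.resize(im,None,fx=4,fy=4,interpolation=cv2.INTER_CUBIC)
    if s>0:
        N=G-s*a
        for h,rr in((0,.014),(.015,.014),(.019,r),(.09,r)):
            p=np.array([proj(c,N+h*a+rr*(np.cos(t)*e1+np.sin(t)*e2),n=="wrist") for t in np.linspace(0,6.28,40)])
            cv2.polylines(big,[np.int32(p*4+1.5)],True,(0,0,255),1)
    q=proj(c,G,n=="wrist")*4
    x,y=int(np.clip(q[0]-300,0,2240-600)),int(np.clip(q[1]-250,0,1680-560))
    cv2.imwrite(f"pics/o_{n}{tag}.png",big[y:y+560,x:x+600]); print(n,'crop origin',x/4,y/4)
print(o['time'],o['tool_pos'],o['tool_rot'],o['contact_force'],o['opening'])
E
python3 look.py 5 0.0695 29.6 0.016
```

```text
time: 6.03
tool_pos: [0.4294, 0.242, 0.1982]
tool_rot: [-3.139, -0.005, 0.009]
contact_force: [0.9, -0.5, -2.9]
opening: 0.03
time: 6.87
tool_pos: [0.5578, -0.0176, 0.1971]
tool_rot: [-3.14, -0.003, 0.09]
contact_force: [-1.0, -0.5, -3.1]
opening: 0.03
scene crop origin 210.0 86.0
side crop origin 210.75 111.75
wrist crop origin 206.25 190.25
6.9667 [ 0.5575 -0.0155  0.1979] [-3.1391 -0.0038  0.0922] [ 1.0513  0.289  -2.5453] 0.030212849467866607
```

View pics/o_scene5.png

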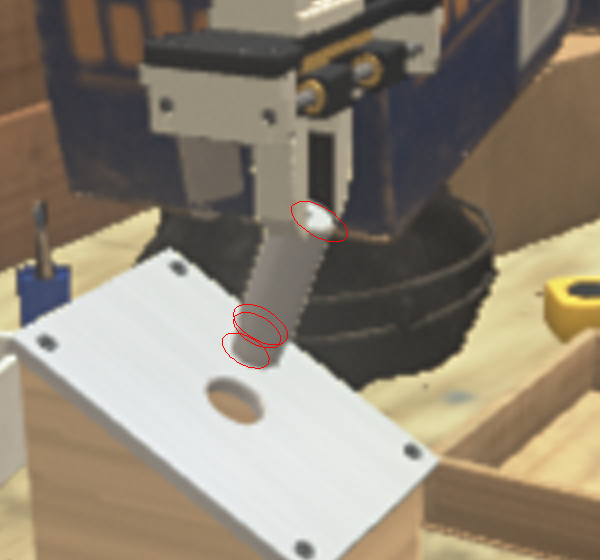

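View pics/o_side5.png

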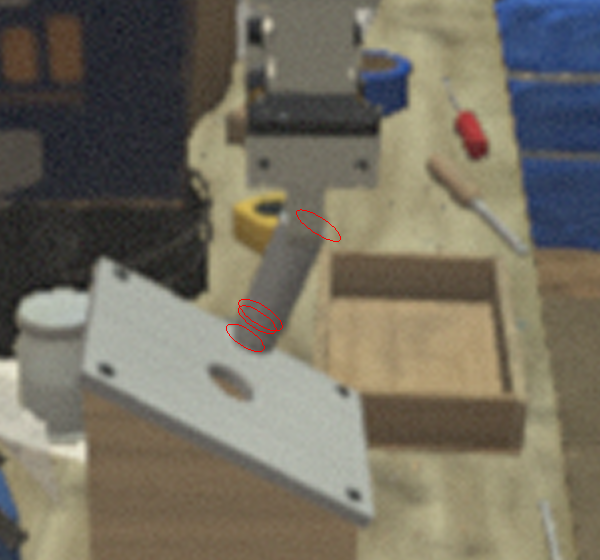

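View pics/o_wrist5.png

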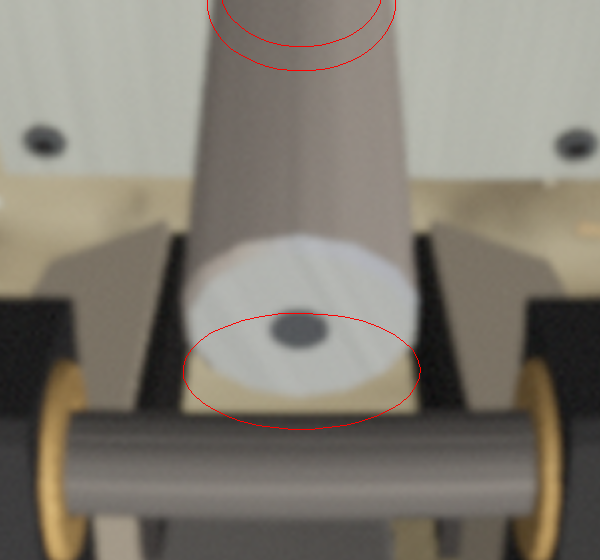

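```bash
cat > fit.py <<'E'
import sys
from cell import robot
from h import *
from scipy.optimize import least_squares
def model(p,r,o,cw,cs):
    s,th,dx=p[0],np.radians(p[1]),p[2]
    Rt=Ro.from_euler('xyz',o['tool_rot']).as_matrix(); G=o['tool_pos']-0.019*Rt[:,2]
    X=Rt[:,0]; U=-Rt[:,2]; a=-np.sin(th)*X+np.cos(th)*U; e1=np.cos(th)*X+np.sin(th)*U; e2=np.cross(a,e1)
    N=G-s*a+dx*e1
    T=np.linspace(0,6.28,80)
    tw=np.array([proj(cw,N+.09*a+r*(np.cos(t)*e1+np.sin(t)*e2),True) for t in T])
    ns=np.array([proj(cs,N+.014*(np.cos(t)*e1+np.sin(t)*e2)) for t in T])
    return np.array([tw[:,1].min(),tw[:,1].max(),ns[:,0].min(),ns[:,1].max()]),N,a
# obs: wrist top ellipse row min,max ; scene nose col min, row max
obs=np.array([float(v) for v in sys.argv[1:5]]); r=float(sys.argv[5])
o=robot.observe(); cw=robot.calibration("wrist"); cs=robot.calibration("scene")
f=lambda p: np.r_[model(p,r,o,cw,cs)[0]-obs,(p[2])/.001*.5]
q=least_squares(f,[.07,27,0],x_scale=[.01,5,.01])
print(q.x,q.fun,model(q.x,r,o,cw,cs)[1:])
E
python3 fit.py 249 289.25 268 178 .016
```

```text
[7.21855960e-02 1.88510731e+01 4.08422438e-03] [ 0.10146398  0.62756756 -0.8253643   2.32362637  2.04211219] (array([ 0.58452576, -0.0121117 ,  0.1502959 ]), array([-0.32530537, -0.03282367,  0.94503916]))
```

```bash
cat > ov.py <<'E'
import sys
from cell import robot
from h import *
tag=sys.argv[1]; r=float(sys.argv[2]); o=robot.observe(); out=[]
for n in ("scene","side"):
  for arg in sys.argv[3:]:
    s,thd,dx=[float(v) for v in arg.split(',')]; th=np.radians(thd)
    c=robot.calibration(n); im=cv2.imread(f"pics/{n}{tag}.png")
    Rt=Ro.from_euler('xyz',o['tool_rot']).as_matrix(); G=o['tool_pos']-0.019*Rt[:,2]
    X=Rt[:,0]; U=-Rt[:,2]; a=-np.sin(th)*X+np.cos(th)*U; e1=np.cos(th)*X+np.sin(th)*U; e2=np.cross(a,e1)
    N=G-s*a+dx*e1; k=6
    big=cv2.resize(im,None,fx=k,fy=k,interpolation=cv2.INTER_CUBIC)
    H=[]
    for h,rr in((0,.014),(.015,.014),(.019,r),(.09,r)):
        H+= [proj(c,N+h*a+rr*(np.cos(t)*e1+np.sin(t)*e2)) for t in np.linspace(0,6.28,60)]
    h=cv2.convexHull(np.float32(H))
    cv2.polylines(big,[np.int32(h*k+k/2-.5)],True,(0,0,255),1)
    m=np.mean(H,0)*k; x,y=int(m[0]-130),int(m[1]-150)
    out.append(big[y:y+290,x:x+260])
m=len(sys.argv)-3
cv2.imwrite(f"pics/ov{tag}.png",np.vstack([np.hstack(out[:m]),np.hstack(out[m:])]))
E
python3 ov.py 5 .016 .0695,19,0 .0695,23,0 .0695,27,0
```

```text
(no output)
```

View pics/ov5.png

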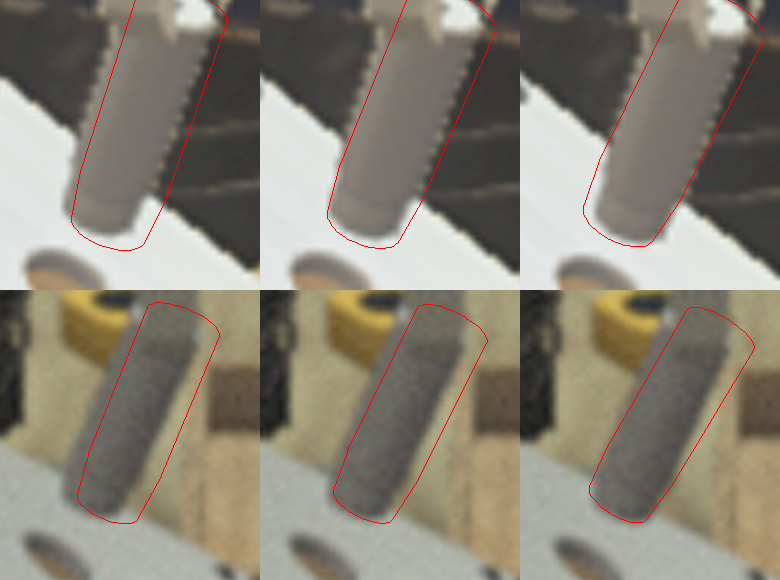

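```bash
python3 -m pendant '[[[3,0,4],0],[[6,1,9],0],[[9,2,15],0],[[12,2,21],0],[[14,2,25],0],[[15,2,27],0],[[16,2,28],0],[[16,2,28],0]]'
python3 look.py 6 0.071 19.5 0.016
```

```text
time: 7.68
tool_pos: [0.5735, -0.0152, 0.1699]
tool_rot: [-3.139, -0.003, 0.093]
contact_force: [-0.5, 0.2, -3.7]
opening: 0.0302
scene crop origin 203.25 97.5
side crop origin 204.25 121.75
wrist crop origin 206.25 190.25
7.7833 [ 0.5735 -0.0152  0.1704] [-3.1391 -0.0042  0.0932] [-0.0324  0.2111 -3.1877] 0.030436962655874283
```

View pics/o_scene6.png

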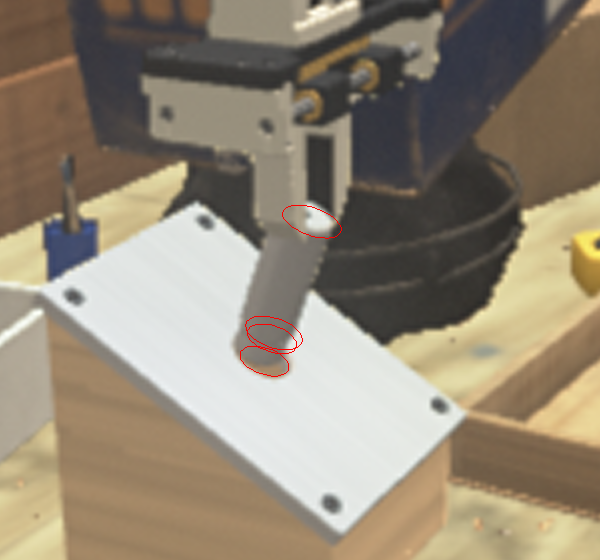

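View pics/o_side6.png

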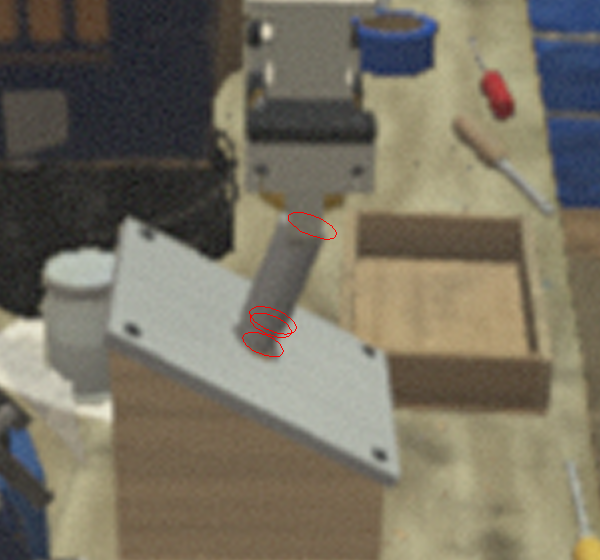

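View pics/wrist6.png

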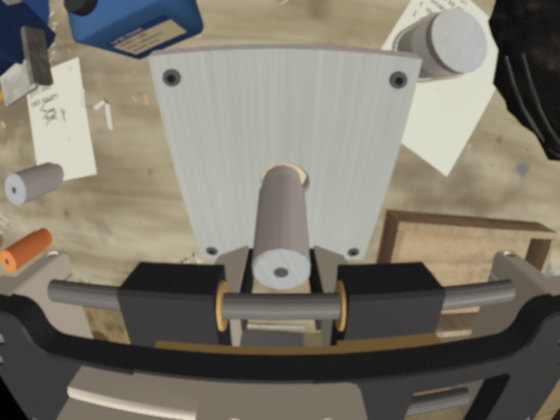

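```bash
python3 crop.py pics/scene6.png 245 305 165 205 10 pics/z6.png;python3 crop.py pics/wrist6.png 240 330 130 220 6 pics/zw6.png
```

```text
(no output)
```

View pics/z6.png

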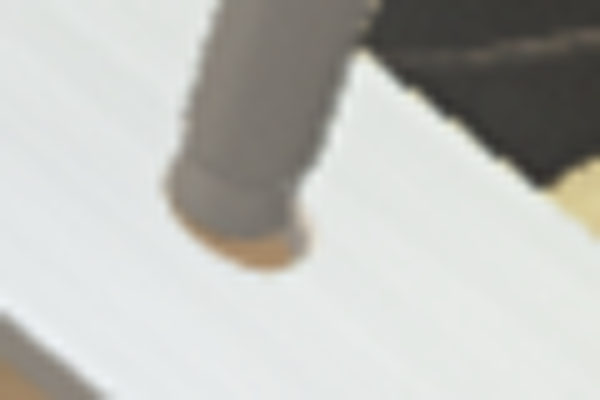

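View pics/zw6.png

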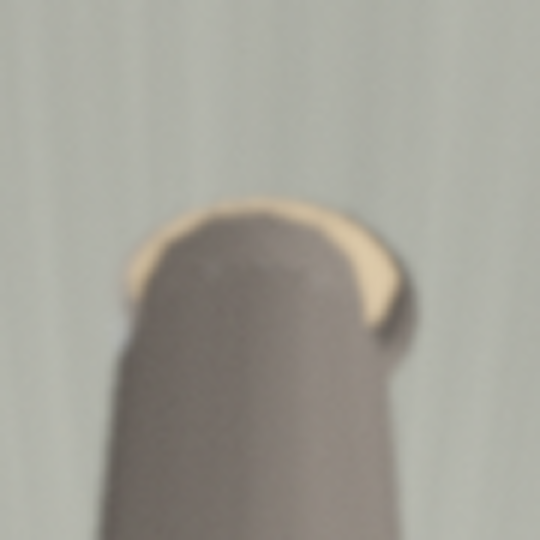

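```bash
python3 -m pendant '[[[1,2,2],0],[[2,2.5,4],0],[[3,2.5,6],0],[[4,2.5,8],0],[[5,2.5,10],0],[[6,2.5,12],0],[[7,2.5,14],0],[[7,2.5,14],0]]'
python3 look.py 7 0.071 19.5 0.016;python3 crop.py pics/scene7.png 235 315 145 205 10 pics/z7.png;python3 crop.py pics/wrist7.png 240 330 130 220 6 pics/zw7.png
```

```text
time: 8.5
tool_pos: [0.5806, -0.017, 0.1559]
tool_rot: [-3.139, -0.003, 0.093]
contact_force: [-0.8, -0.5, -3.5]
opening: 0.0301
scene crop origin 201.0 103.0
side crop origin 201.25 126.25
wrist crop origin 206.25 190.25
8.6 [ 0.5807 -0.017   0.1562] [-3.139  -0.0038  0.0932] [-0.671   0.5528 -3.4833] 0.030295218897195247
```

View pics/z7.png

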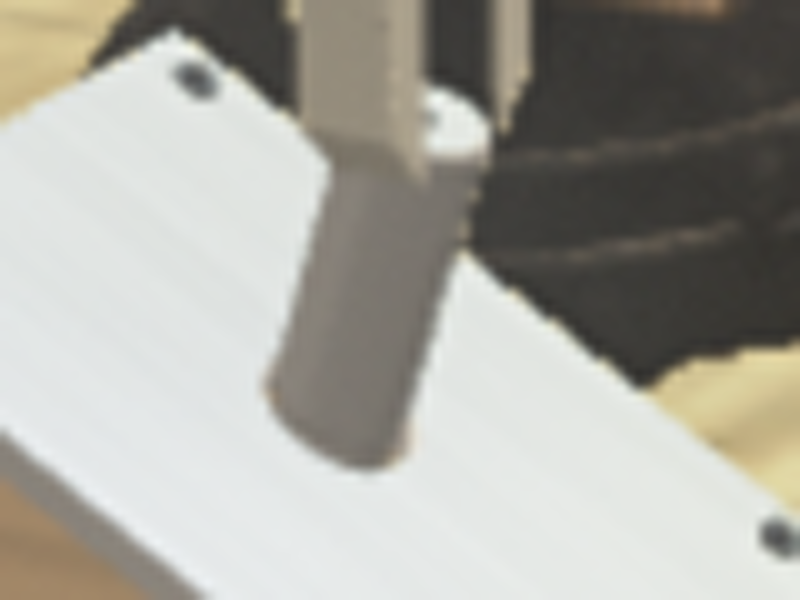

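View pics/zw7.png

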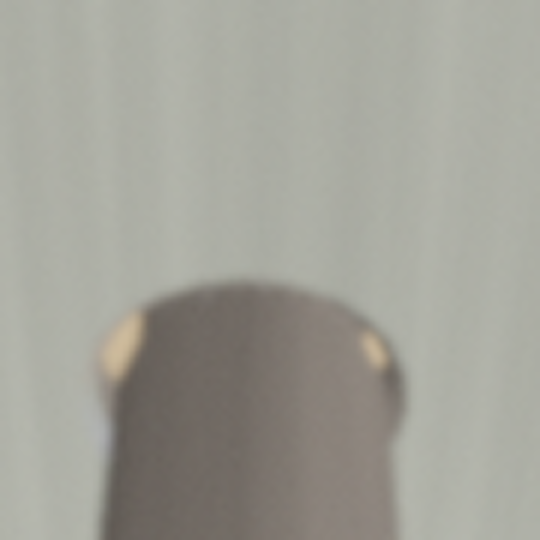

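```bash
python3 -m pendant '[[[0,0,0],0],[[-1,0,1],0],[[-2,0,1],0],[[-4,0,2],0],[[-6,0,3],0],[[-8,0,4],0],[[-10,0,5],0],[[-12,0,6],0],[[-12,0,6],0]]' 0 15
python3 look.py 8 0.071 19.5 0.016;python3 ov.py 8 .016 .07,25,.002 .07,28,.002 .07,31,.002;python3 crop.py pics/wrist8.png 240 330 130 220 6 pics/zw8.png
```

```text
time: 9.4
tool_pos: [0.5686, -0.0181, 0.1503]
tool_rot: [-3.139, -0.004, 0.093]
contact_force: [1.2, -0.0, -1.2]
opening: 0.0311
scene crop origin 206.0 106.25
side crop origin 206.0 128.25
wrist crop origin 206.0 190.25
9.5 [ 0.5689 -0.0181  0.1504] [-3.139  -0.0045  0.0932] [ 2.4993  0.7585 -2.7732] 0.03102706092280971
```

View pics/ov8.png

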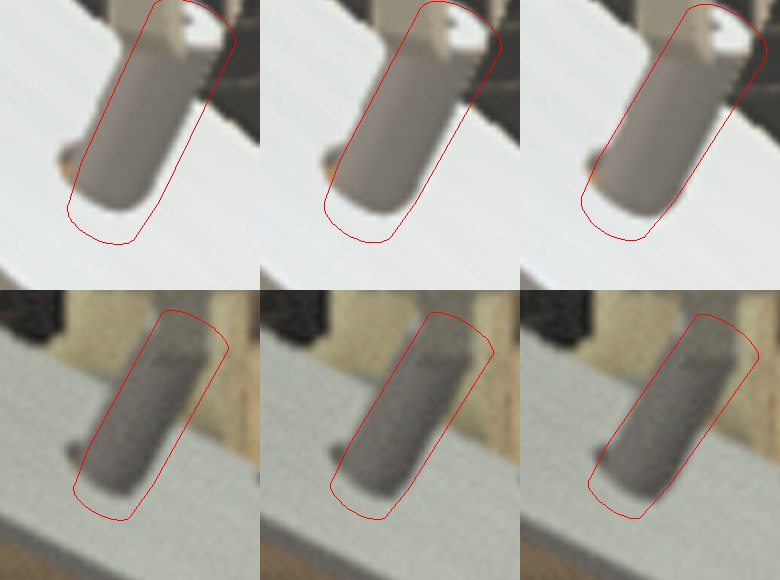

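View pics/wrist8.png

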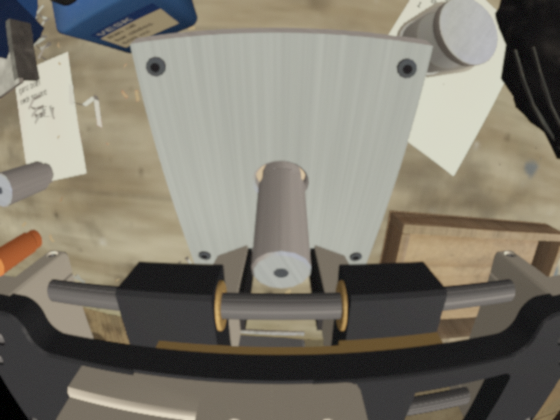

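```bash
python3 -m pendant '[[[-1,0,0.5],0],[[-2,0,1],0],[[-3,0,1.5],0],[[-4,0,2],0],[[-5,0,2.5],0],[[-6,0,3],0],[[-7,0,3.5],0],[[-8,0,4],0],[[-8,0,4],0]]'
python3 look.py 9 0.071 19.5 0.016;python3 ov.py 9 .016 .07,28,.004 .07,30,.004 .07,33,.004
```

```text
time: 10.3
tool_pos: [0.5608, -0.0188, 0.1465]
tool_rot: [-3.139, -0.004, 0.093]
contact_force: [-0.0, -0.2, 1.2]
opening: 0.0307
scene crop origin 209.25 108.5
side crop origin 209.0 129.5
wrist crop origin 206.25 190.25
10.4 [ 0.561  -0.0188  0.1465] [-3.1391 -0.0047  0.0931] [-0.3596  0.3994  2.3658] 0.031214624415569464
```

View pics/ov9.png

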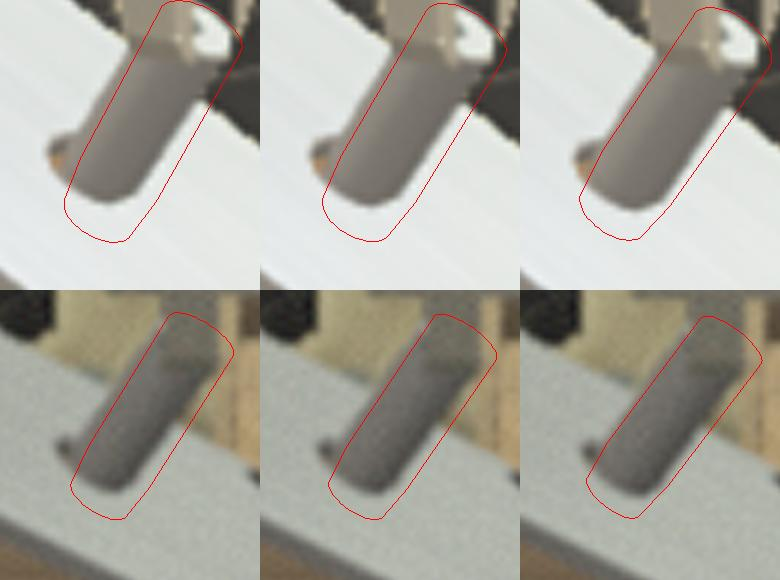

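View pics/o_wrist9.png

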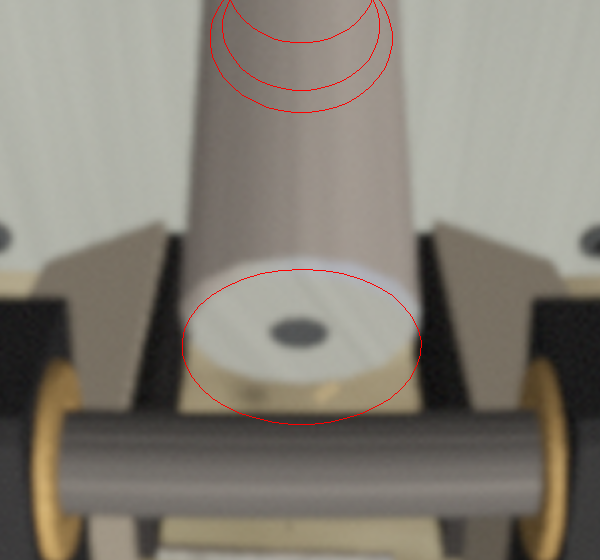

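```bash
python3 ov.py 9 .016 .066,26,.010 .066,28,.010 .066,30,.010
python3 - <<'E'
import sys
sys.argv=['x','0','0','0','0','.016']
sys.path.insert(0,'.')
from h import *
from cell import robot
exec(open('fit.py').read().split('# obs')[0])
o=robot.observe(); cw=robot.calibration("wrist"); cs=robot.calibration("scene")
for th in (26,28,30):
  for s in (.063,.066,.069):
    for dx in (.006,.01): print(th,s,dx,model([s,th,dx],.016,o,cw,cs)[0][:2])
print('obs',190.25+257/4,190.25+382/4)
E
```

```text
26 0.063 0.006 [268.58880238 302.16188107]
26 0.063 0.01 [263.5614411  298.52434545]
26 0.066 0.006 [263.51555003 297.53081904]
26 0.066 0.01 [258.44051606 293.83525579]
26 0.069 0.006 [258.55728995 292.97656322]
26 0.069 0.01 [253.44050156 289.22691186]
28 0.063 0.006 [271.0444725  302.42735015]
28 0.063 0.01 [266.32586894 299.03645203]
28 0.066 0.006 [265.82880333 297.72760493]
28 0.066 0.01 [261.04938128 294.27192767]
28 0.069 0.006 [260.72447331 293.10076267]
28 0.069 0.01 [255.89037227 289.58418821]
30 0.063 0.006 [273.46175067 302.62822292]
30 0.063 0.01 [269.06014407 299.48460144]
30 0.066 0.006 [268.11544614 297.86697508]
30 0.066 0.01 [263.64047328 294.65233282]
30 0.069 0.006 [262.87601139 293.1744511 ]
30 0.069 0.01 [258.33392601 289.89256925]
obs 254.5 285.75
```

View pics/ov9.png

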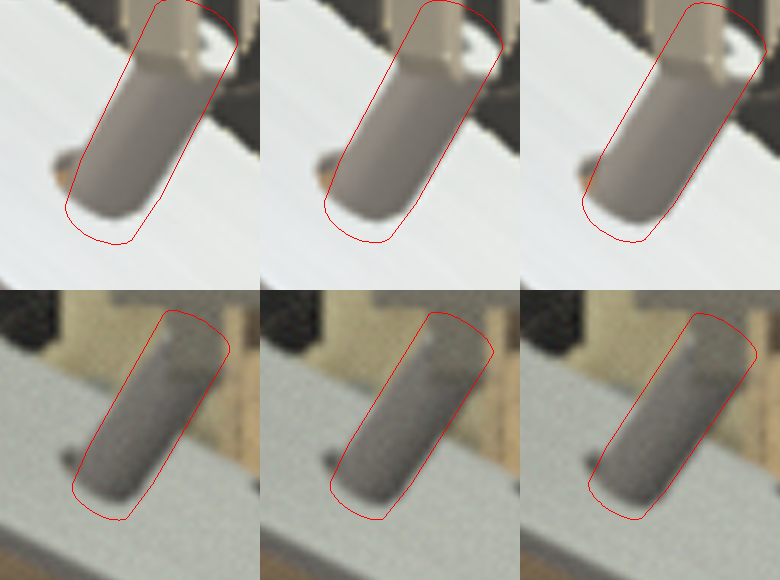

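```bash
python3 -m pendant '[[[1.5,0,-0.5],0],[[3,0,-1],0],[[4,0,1],0],[[5,0,2.5],0],[[6,0,4],0],[[7,0,6],0],[[8,0,8],0],[[9,0,9.5],0],[[9,0,9.5],0]]' 0 20
python3 look.py 10 0.07 30 0.016;python3 ov.py 10 .016 .07,28,.013 .07,30,.013 .07,32,.013
```

```text
time: 11.2
tool_pos: [0.5701, -0.0178, 0.1365]
tool_rot: [-3.139, -0.004, 0.093]
contact_force: [1.9, 0.8, -2.9]
opening: 0.0309
scene crop origin 205.25 112.25
side crop origin 205.25 133.0
wrist crop origin 206.25 190.25
11.3 [ 0.57   -0.0179  0.1367] [-3.1389 -0.0044  0.0932] [ 1.3119  1.8073 -2.4185] 0.03136039561891847
```

View pics/ov10.png

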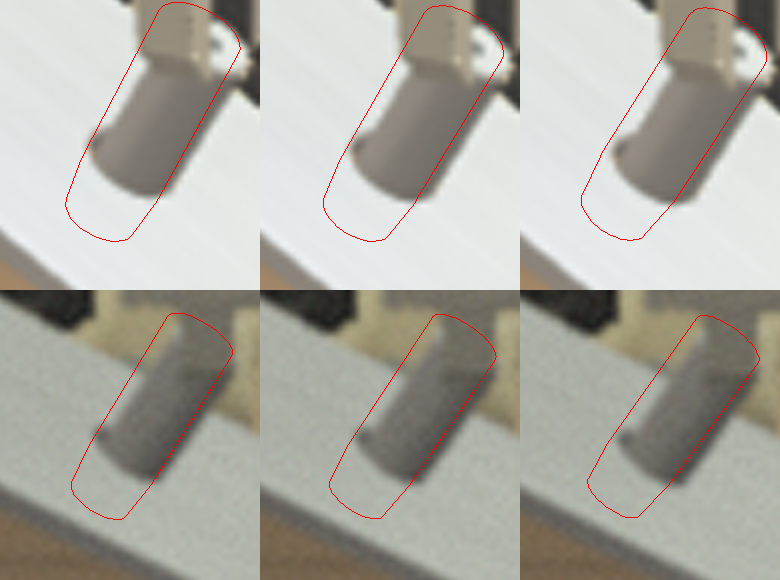

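View pics/wrist10.png

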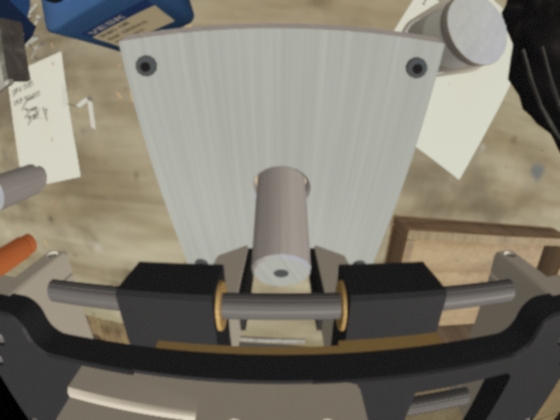

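```bash
python3 crop.py pics/scene10.png 240 320 140 200 10 pics/z10.png;python3 crop.py pics/wrist10.png 235 325 150 220 8 pics/zw10.png
```

```text
(no output)
```

View pics/z10.png

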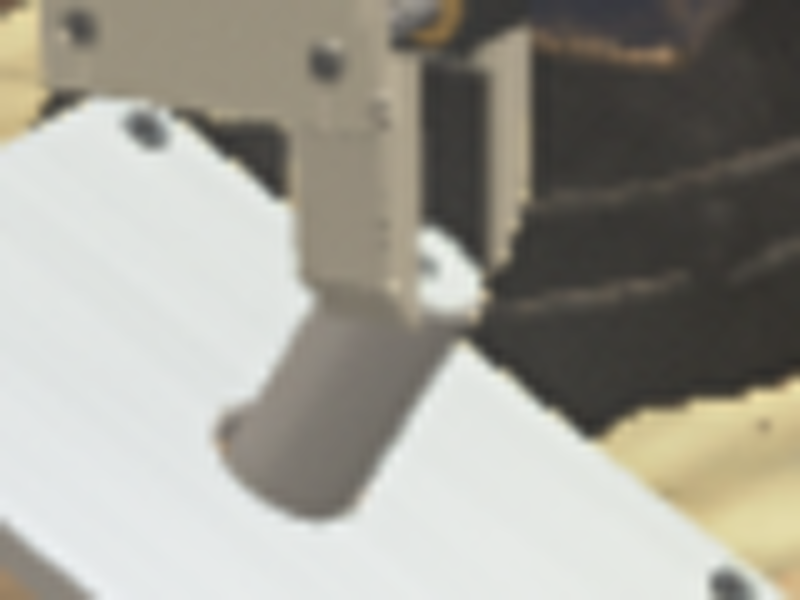

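View pics/zw10.png

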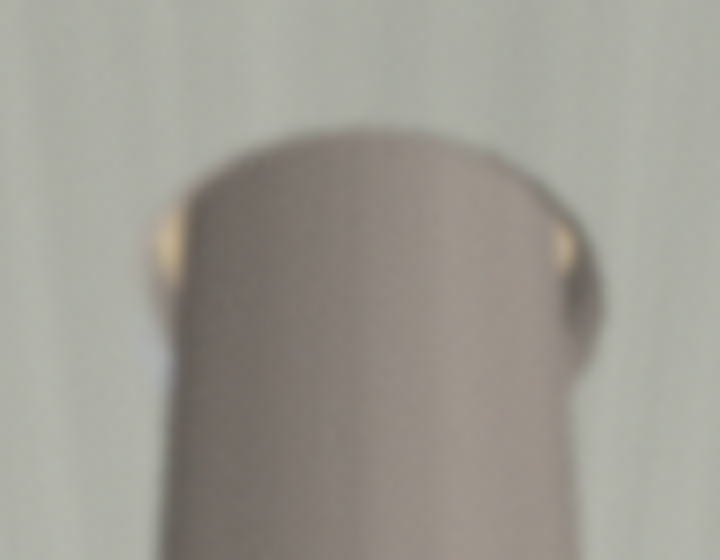

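```bash
python3 -m pendant '[[[1,0,1.7],0],[[2,0,3.5],0],[[3,0,5.2],0],[[4,0,7],0],[[5,0,8.7],0],[[6,0,10.4],0],[[7,0,12],0],[[7.5,0,13],0],[[7.5,0,13],0]]'
python3 look.py 11 0.07 30 0.016; python3 crop.py pics/scene11.png 240 320 140 200 10 pics/z11.png
```

```text
time: 12.1
tool_pos: [0.5777, -0.0171, 0.1236]
tool_rot: [-3.139, -0.004, 0.093]
contact_force: [1.8, 1.1, -2.4]
opening: 0.0308
scene crop origin 202.25 117.25
side crop origin 202.25 137.5
wrist crop origin 206.25 190.25
12.2 [ 0.5776 -0.0172  0.1236] [-3.1389 -0.0043  0.0932] [ 2.0882  1.3048 -3.4556] 0.03113904724811265
```

View pics/z11.png

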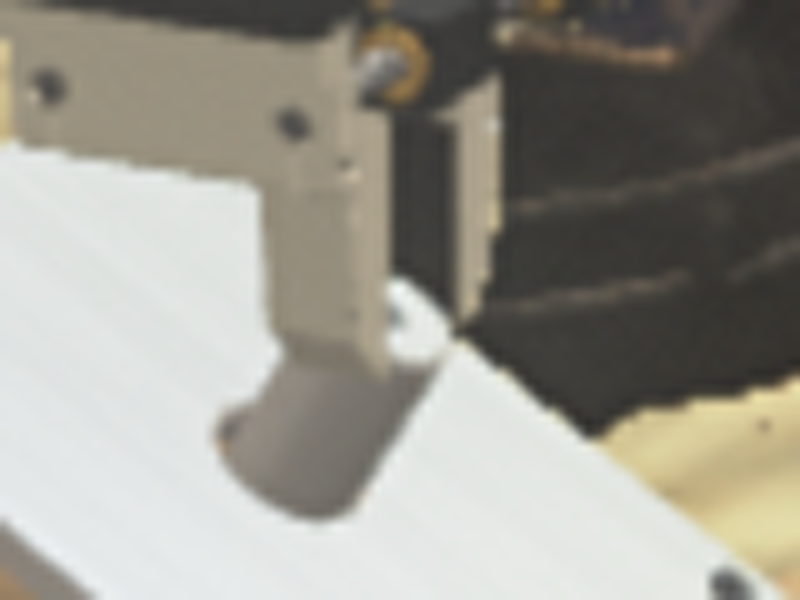

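View pics/wrist11.png

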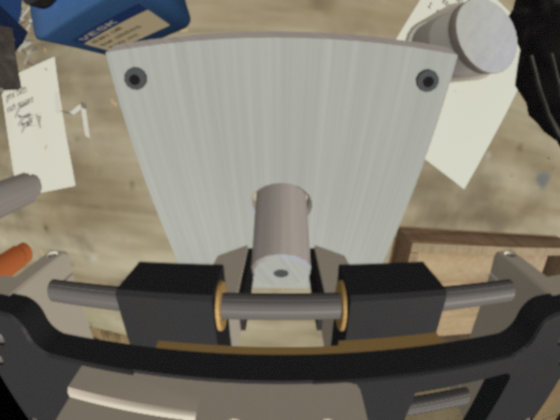

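```bash
python3 -m pendant '[[[1,0,1.7],0],[[2,0,3.5],0],[[2,0,3.5],0]]'
python3 -m pendant '[[[0,0,0],0],[[0,0,0],0],[[0,0,0],0],[[0,0,0],0],[[0,0,0],0],[[0,0,0],0]]' 0.6
python3 look.py 12 0 30 0.016; python3 crop.py pics/scene12.png 240 320 140 200 10 pics/z12.png
```

```text
time: 12.5
tool_pos: [0.5797, -0.0169, 0.1199]
tool_rot: [-3.139, -0.004, 0.093]
contact_force: [2.1, 1.2, -1.1]
opening: 0.0307
time: 13.0
tool_pos: [0.5796, -0.017, 0.12]
tool_rot: [-3.139, -0.004, 0.093]
contact_force: [-0.1, -0.3, -0.4]
opening: 0.0551
scene crop origin 201.5 118.5
side crop origin 201.5 138.75
wrist crop origin 206.25 190.25
13.1 [ 0.5797 -0.017   0.12  ] [-3.1389 -0.0043  0.0931] [ 0.2129 -0.0988  0.6957] 0.055373998306750404
```

View pics/z12.png

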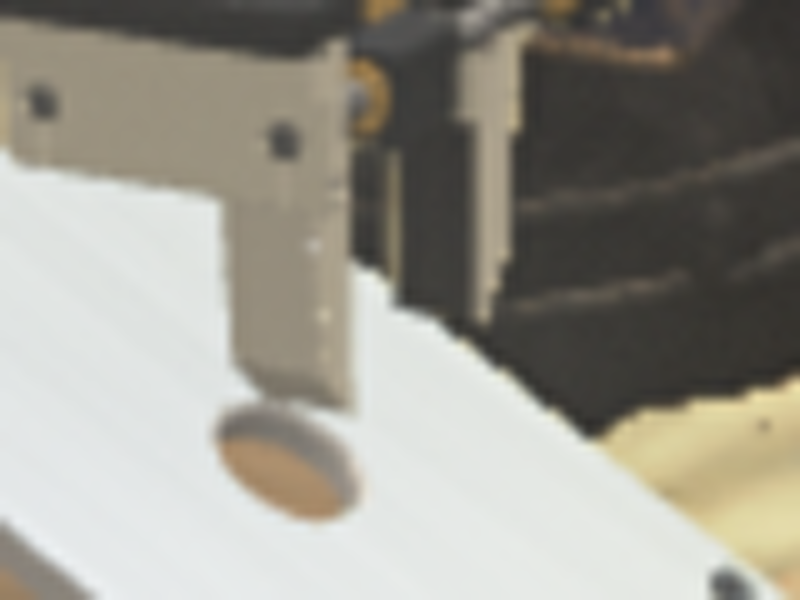

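View pics/wrist12.png

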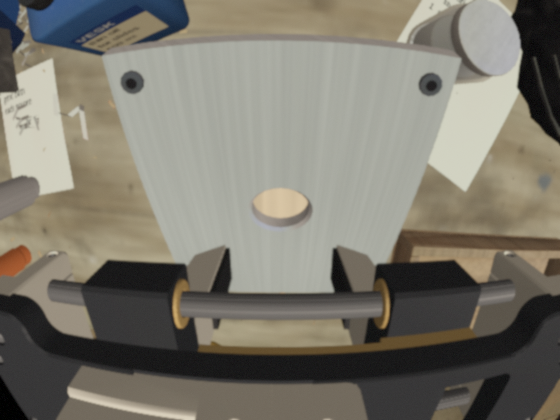

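```bash
python3 -m pendant '[[[-2,0,-10],0],[[-3,0,-30],0],[[-3,-10,-55],0],[[0,-35,-75],0],[[2,-70,-85],0],[[4,-105,-85],0],[[6,-140,-85],0],[[8,-175,-85],0],[[10,-210,-80],0],[[11,-240,-76],0]]' 0.7 12
python3 -m pendant '[[[1,-25,0],0],[[2,-45,0],0],[[3,-57,0],0],[[3,-60,0],0],[[3,-60,0],0]]'
python3 look.py 13 0 30 0.016; python3 crop.py pics/wrist13.png 200 360 140 280 5 pics/zw13.png;  python3 -c "
from cell import robot
print([(d['xy'][0]*560,d['xy'][1]*420,d['p']) for d in robot.find_in('wrist','pin_a')])
from h import *
w=robot.calibration('wrist');print(proj(w,[.5617,.283,.09],True))"
```

```text
time: 13.98
tool_pos: [0.5677, 0.2251, 0.1977]
tool_rot: [-3.138, -0.006, 0.094]
contact_force: [0.0, -0.4, -0.7]
opening: 0.0642
time: 14.4
tool_pos: [0.565, 0.2853, 0.1981]
tool_rot: [-3.139, -0.006, 0.095]
contact_force: [0.0, -0.5, 0.8]
opening: 0.0639
scene crop origin 103.5 137.0
side crop origin 198.0 177.0
wrist crop origin 206.25 190.25
14.5 [0.5653 0.2839 0.1981] [-3.139  -0.0057  0.093 ] [ 0.5455  0.3641 -0.6283] 0.06440785724777454
[(283.08, 194.502, 0.93), (240.016, 267.41400000000004, 0.89)]
[281.81980759 199.22575832]
```

View pics/zw13.png

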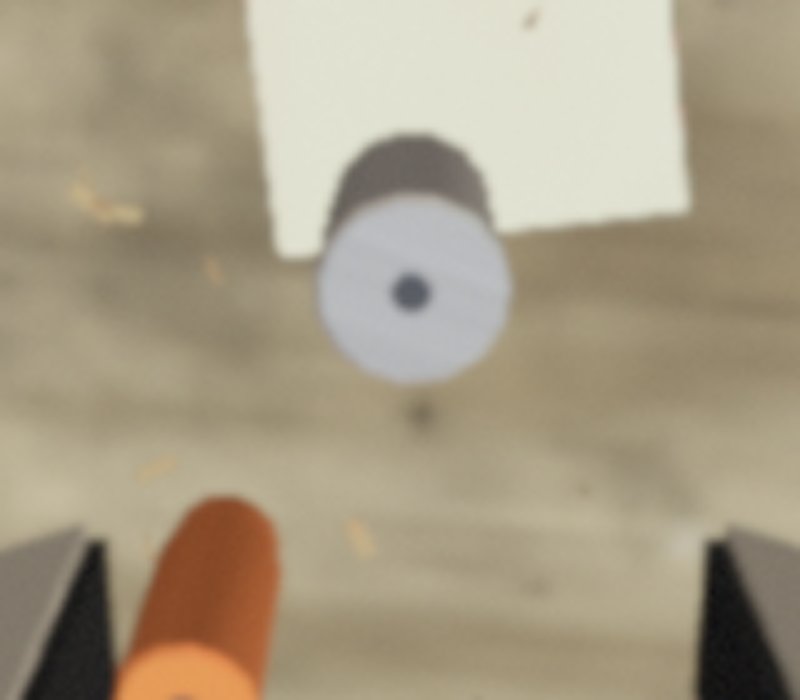

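```bash
python3 -m pendant '[[[1,2,20],0],[[1.5,2,50],0],[[1.5,2,80],0],[[1.5,2,105],0],[[1.5,2,125],0],[[1.5,2,140],0],[[1.5,2,146],0],[[1.5,2,147],0],[[1.5,2,147],0]]'
python3 -m pendant '[[[0,0,0],0],[[0,0,0],0],[[0,0,0],0],[[0,0,0],0],[[0,0,0],0],[[0,0,0],0]]' 0 15
python3 -m pendant '[[[-3,0,1.5],0],[[-7,0,1.5],0],[[-11,0,1.5],0],[[-15,0,1.5],0],[[-19,0,1.5],0],[[-23,0,2],0],[[-27,0,3],0],[[-31,0,4],0],[[-35,0,5],0],[[-36,0,5],0]]'
python3 look.py 14 0.07 30 0.019; python3 ov.py 14 .019 .068,22,0 .068,25,.005 .068,28,.0
```

```text
time: 15.35
tool_pos: [0.5684, 0.2819, 0.0516]
tool_rot: [-3.139, -0.006, 0.091]
contact_force: [-0.3, 0.5, 0.1]
opening: 0.0641
time: 15.85
tool_pos: [0.5687, 0.2821, 0.0522]
tool_rot: [-3.138, -0.007, 0.092]
contact_force: [-0.7, 0.9, 3.1]
opening: 0.0369
time: 16.68
tool_pos: [0.5326, 0.2792, 0.0481]
tool_rot: [-3.138, -0.008, 0.092]
contact_force: [-1.8, -0.3, 6.5]
opening: 0.0367
scene crop origin 130.0 220.75
side crop origin 213.25 237.5
wrist crop origin 206.25 190.25
16.7833 [0.5328 0.2792 0.0481] [-3.1377 -0.0086  0.0918] [-2.1648  0.2958  8.4251] 0.03696629471929025
```

View pics/ov14.png

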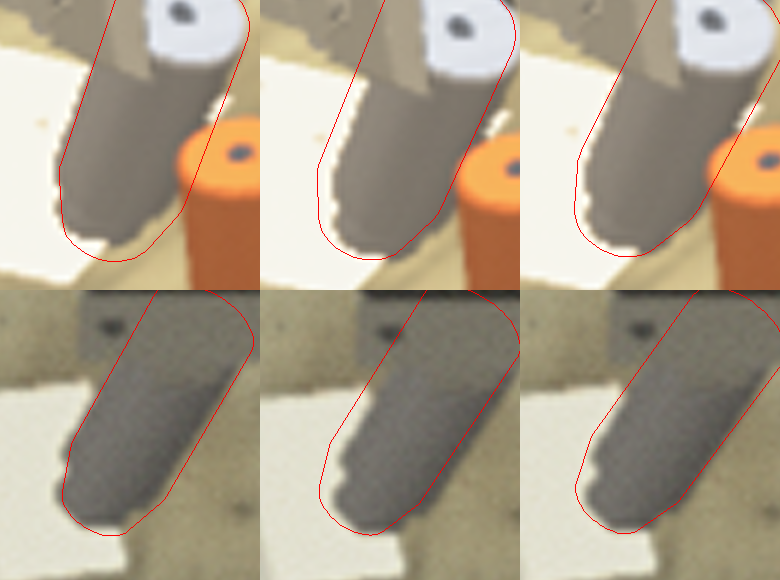

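View pics/o_wrist14.png

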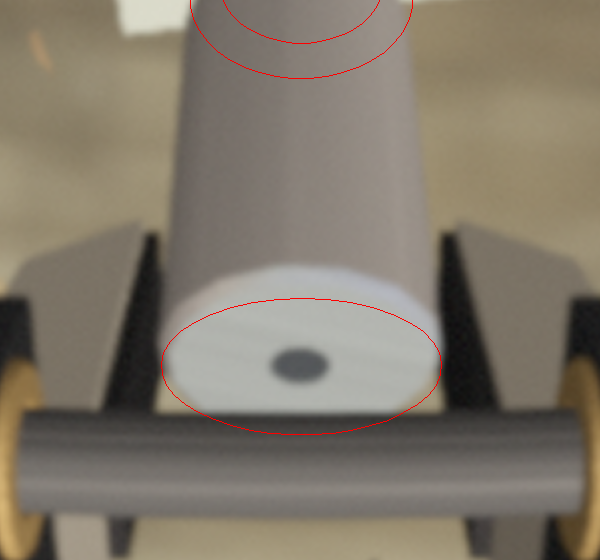

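```bash
python3 -m pendant '[[[-2,0,0.5],0],[[-4,0,1],0],[[-6,0,1.5],0],[[-8,0,2],0],[[-10,0,2.5],0],[[-10,0,2.5],0]]'
python3 look.py 15 0.07 30 0.019; python3 ov.py 15 .019 .068,27,0.003 .068,30,.003 .068,33,.003
```

```text
time: 17.33
tool_pos: [0.5223, 0.2781, 0.045]
tool_rot: [-3.138, -0.008, 0.092]
contact_force: [-0.4, -0.0, -0.9]
opening: 0.037
scene crop origin 135.0 223.75
side crop origin 218.0 238.5
wrist crop origin 206.25 190.25
17.4333 [0.5229 0.2782 0.0453] [-3.1378 -0.0083  0.0918] [ 1.1697 -0.0794 -0.7904] 0.036791134809934484
```

View pics/ov15.png

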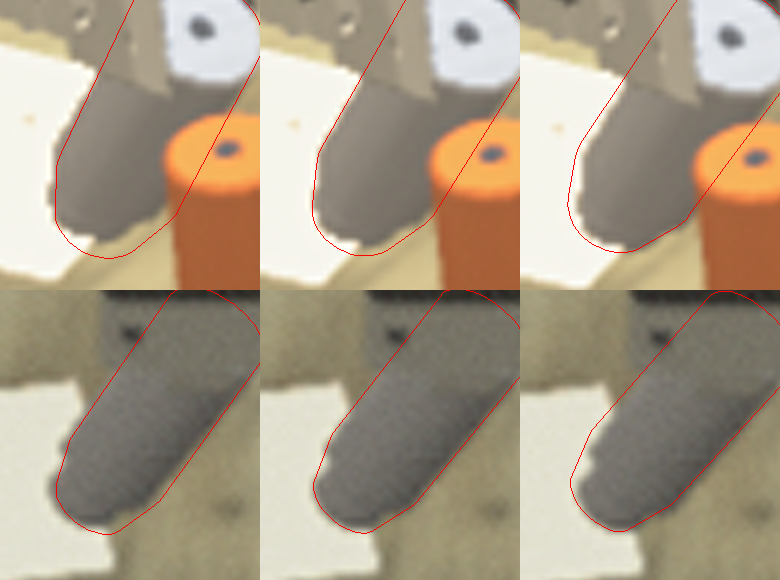

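View pics/o_wrist15.png

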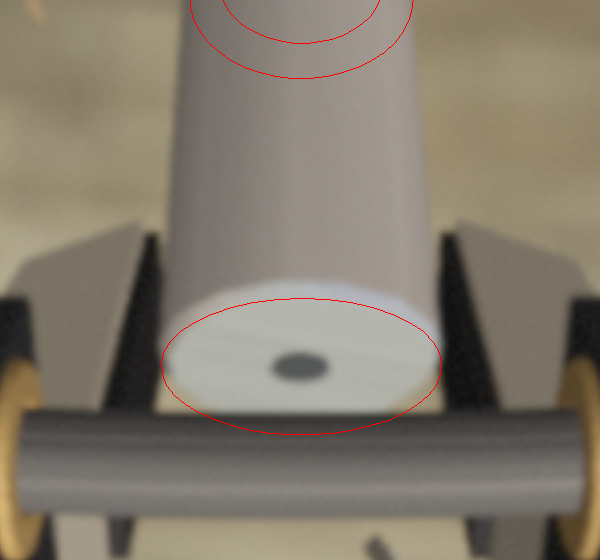

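```bash
python3 -m pendant '[[[0,0,0],0],[[0,0,0],0],[[0,0,-2],0],[[0,0,-8],0],[[0,0,-20],0],[[0,0,-40],0],[[0,0,-65],0],[[0,0,-95],0],[[0,0,-125],0],[[0,0,-150],0]]' 0 50
python3 -m pendant '[[[1,20,-10],0],[[2,55,-12],0],[[3,90,-12],0],[[4,125,-12],0],[[5,160,-12],0],[[6,195,-12],0],[[7,230,-8],0],[[7,260,0],0],[[7,282,8],0],[[7,294,14],0]]'
python3 -m pendant '[[[0,2,2],0],[[0,2,2],0]]'
python3 look.py 16 0.067 30 0.019; python3 ov.py 16 .019 .067,24,0.003 .067,27,.003 .067,30,.003
```

```text
time: 18.32
tool_pos: [0.5216, 0.2775, 0.1976]
tool_rot: [-3.138, -0.009, 0.092]
contact_force: [0.7, 0.4, -3.8]
opening: 0.0361
time: 19.15
tool_pos: [0.5551, -0.0172, 0.1819]
tool_rot: [-3.138, -0.008, 0.089]
contact_force: [-0.6, -0.2, -3.4]
opening: 0.0357
time: 19.32
tool_pos: [0.5547, -0.0195, 0.1792]
tool_rot: [-3.137, -0.006, 0.088]
contact_force: [0.0, 0.2, -4.0]
opening: 0.0357
scene crop origin 211.75 94.25
side crop origin 211.75 118.0
wrist crop origin 206.25 190.25
19.4167 [ 0.5553 -0.018   0.1802] [-3.1374 -0.0077  0.09  ] [-0.2064  0.3682 -3.5847] 0.03580056423600795
```

View pics/ov16.png

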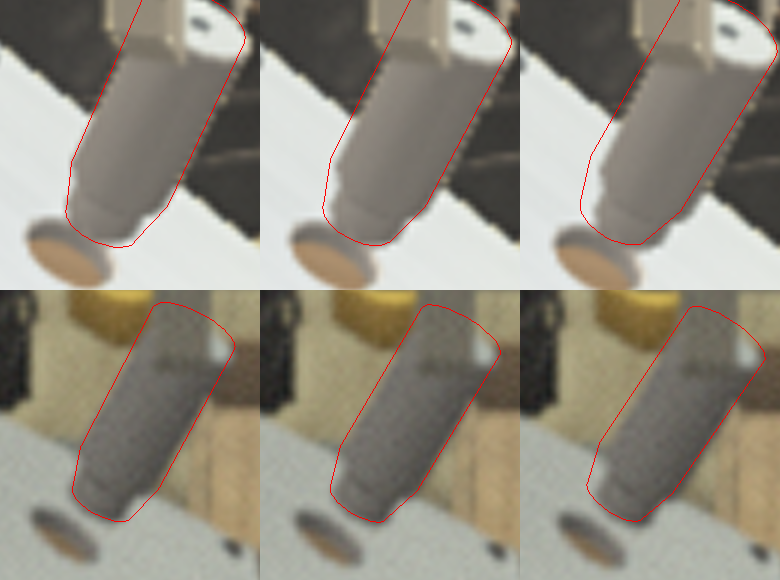

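View pics/wrist16.png

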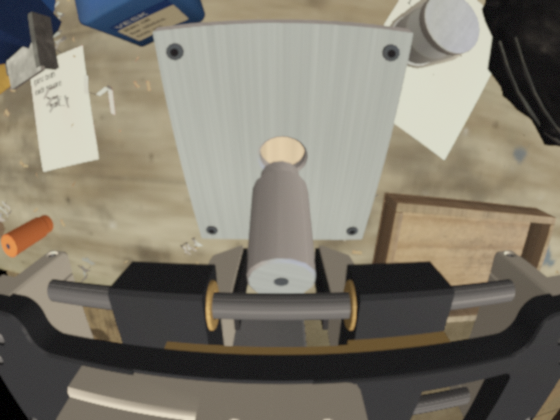

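View pics/o_scene16.png

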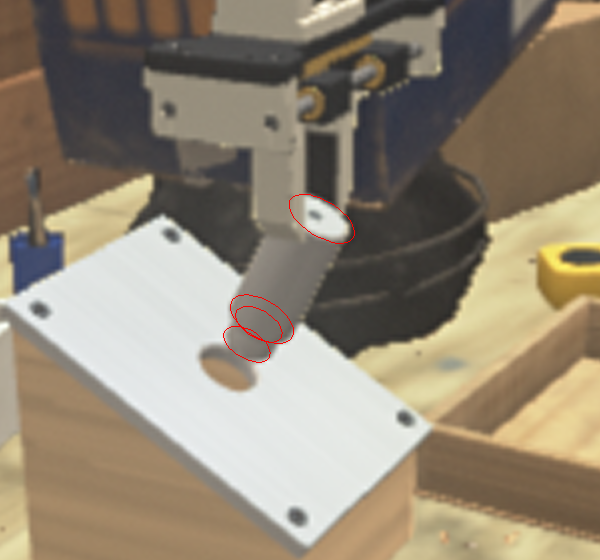

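```bash
python3 -m pendant '[[[3,0,1],0],[[6,0,4],0],[[9,0,8],0],[[12,0,12],0],[[14,0,15.5],0],[[16,0,19],0],[[18,0,22],0],[[20,0,25.5],0],[[22,0,29],0],[[22,0,29],0]]'
python3 look.py 17 0.067 25.5 0.019; python3 crop.py pics/scene17.png 240 320 140 200 10 pics/z17.png;python3 crop.py pics/wrist17.png 235 325 150 220 8 pics/zw17.png
```

```text
time: 20.3
tool_pos: [0.5759, -0.0162, 0.152]
tool_rot: [-3.138, -0.004, 0.091]
contact_force: [-8.2, -1.2, 7.5]
opening: 0.0358
scene crop origin 202.5 105.25
side crop origin 203.0 127.75
wrist crop origin 206.25 190.25
20.4 [ 0.5763 -0.0162  0.1523] [-3.1383 -0.0059  0.0907] [-5.7924 -2.4337  5.3237] 0.035837366566372694
```

View pics/z17.png

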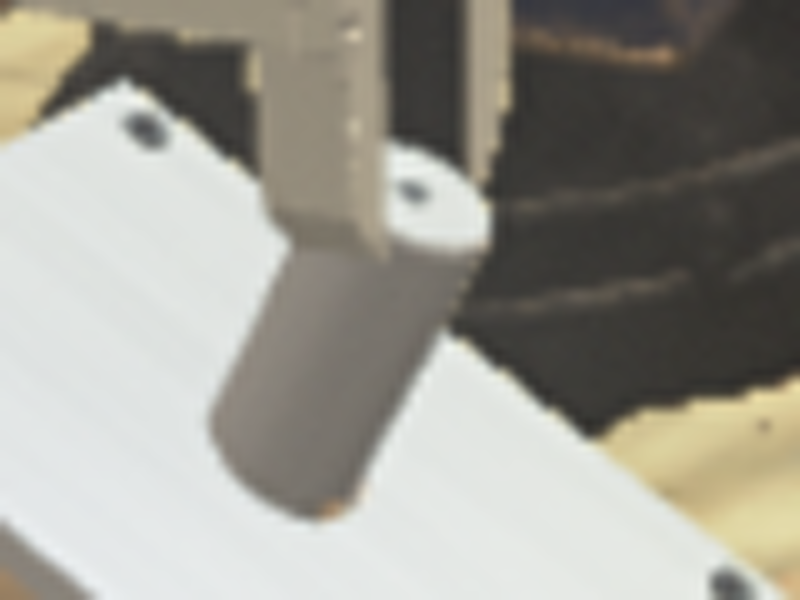

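View pics/zw17.png

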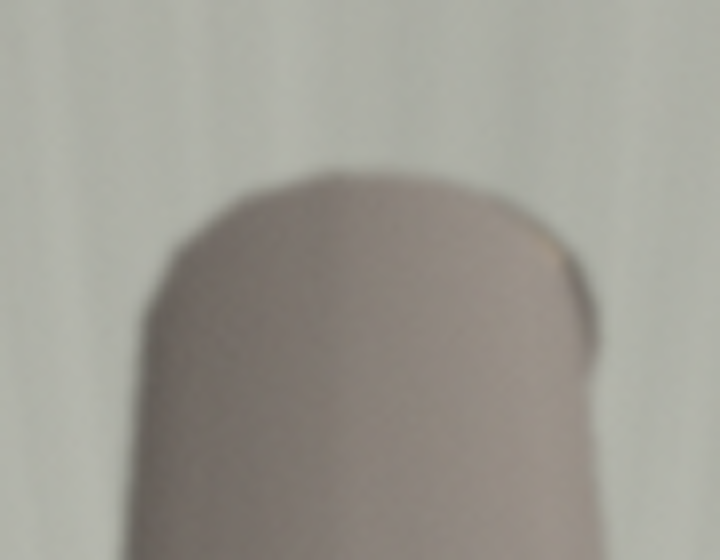

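```bash
python3 -m pendant '[[[-1,0.5,0],0],[[-2,1,0.5],0],[[-3,1,1],0],[[-4,1,1.5],0],[[-5,1,2],0],[[-6,1,2.5],0],[[-7,1,3],0],[[-8,1,3.5],0],[[-8,1,3.5],0]]' 0 15
python3 look.py 18 0.067 28 0.019; python3 crop.py pics/scene18.png 240 320 140 200 10 pics/z18.png;python3 ov.py 18 .019 .067,27,0.003 .067,30,.003 .067,33,.003
```

```text
time: 21.2
tool_pos: [0.5686, -0.018, 0.1489]
tool_rot: [-3.138, -0.007, 0.091]
contact_force: [0.9, -1.0, -2.6]
opening: 0.0373
scene crop origin 206.0 107.0
side crop origin 206.0 128.75
wrist crop origin 206.25 190.25
21.3 [ 0.5687 -0.0179  0.1489] [-3.1384 -0.0067  0.0906] [ 1.3184 -0.8167 -2.5009] 0.036727485692559646
```

View pics/z18.png

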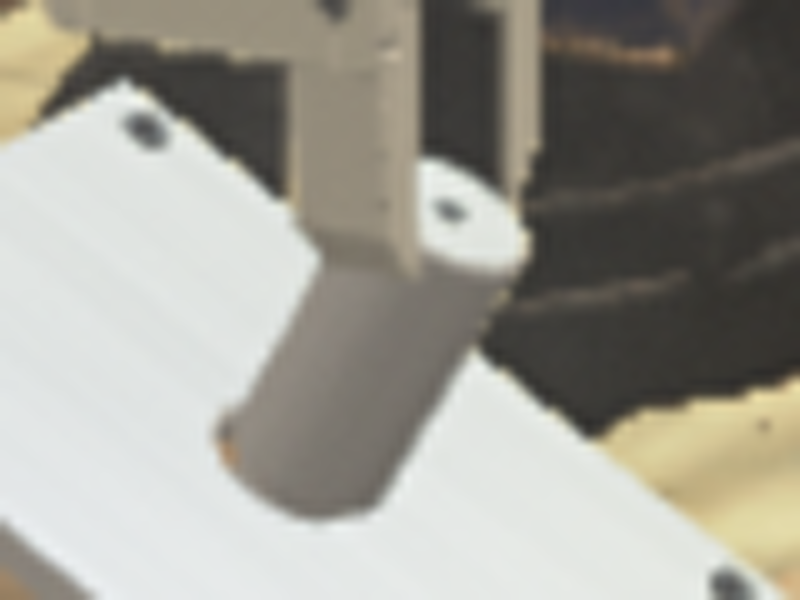

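View pics/ov18.png

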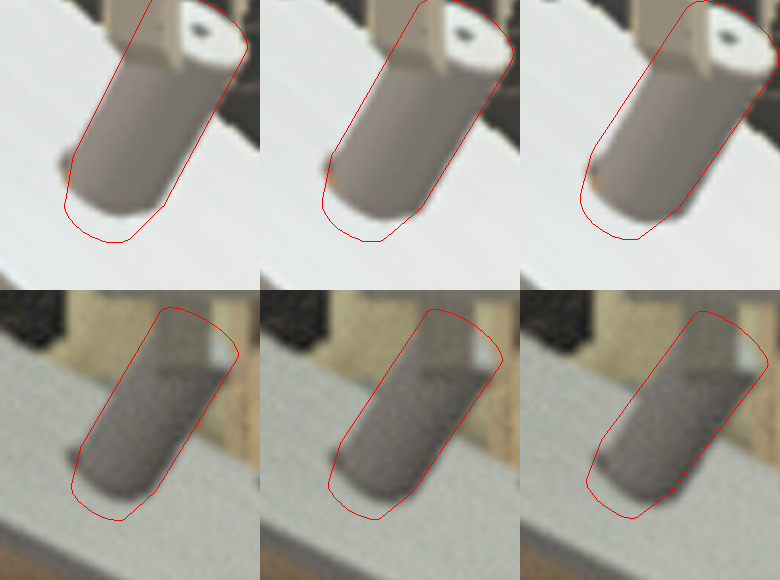

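```bash
python3 -m pendant '[[[-1,0,0.5],0],[[-2,0,1],0],[[-3,0,1.5],0],[[-3,0,1.5],0],[[-1.5,0,0.5],0],[[0,0,0],0],[[0,0,0],0]]'
python3 -m pendant '[[[0.5,0,1],0],[[1,0,2],0],[[1.5,0,3],0],[[2,0,3.5],0],[[2,0,3.5],0]]'
python3 look.py 19 0.067 28 0.019; python3 crop.py pics/scene19.png 240 320 140 200 10 pics/z19.png;python3 ov.py 19 .019 .067,27,0.003 .067,30,.003 .067,33,.003;python3 crop.py pics/wrist19.png 235 325 150 220 8 pics/zw19.png
```

```text
time: 21.93
tool_pos: [0.5688, -0.0179, 0.1489]
tool_rot: [-3.138, -0.006, 0.091]
contact_force: [0.8, -0.2, -3.2]
opening: 0.037
time: 22.35
tool_pos: [0.5713, -0.0178, 0.1479]
tool_rot: [-3.139, -0.009, 0.091]
contact_force: [-4.6, -0.6, 13.3]
opening: 0.0373
scene crop origin 204.75 107.0
side crop origin 205.0 129.25
wrist crop origin 206.0 190.25
22.45 [ 0.5713 -0.0177  0.1479] [-3.1391 -0.0087  0.0909] [-4.249   0.0047 12.7771] 0.03716329205403291
```

View pics/z19.png

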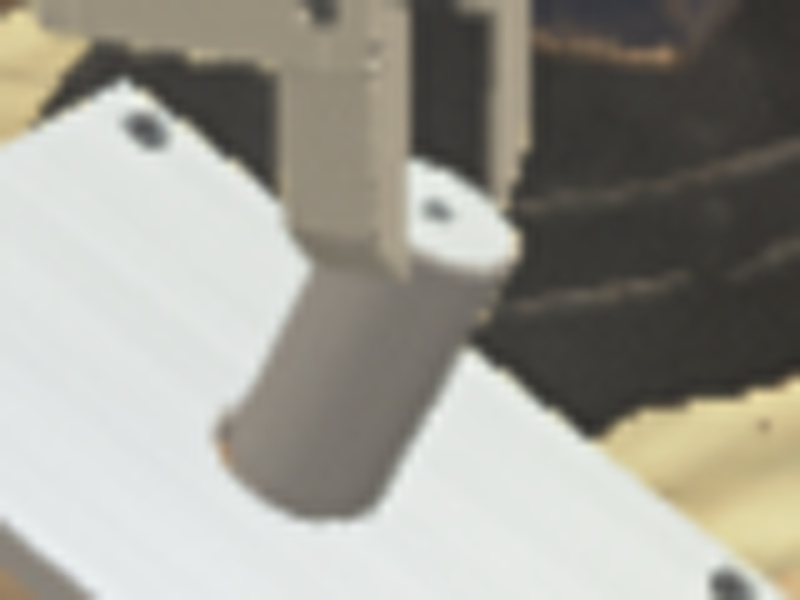

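View pics/ov19.png

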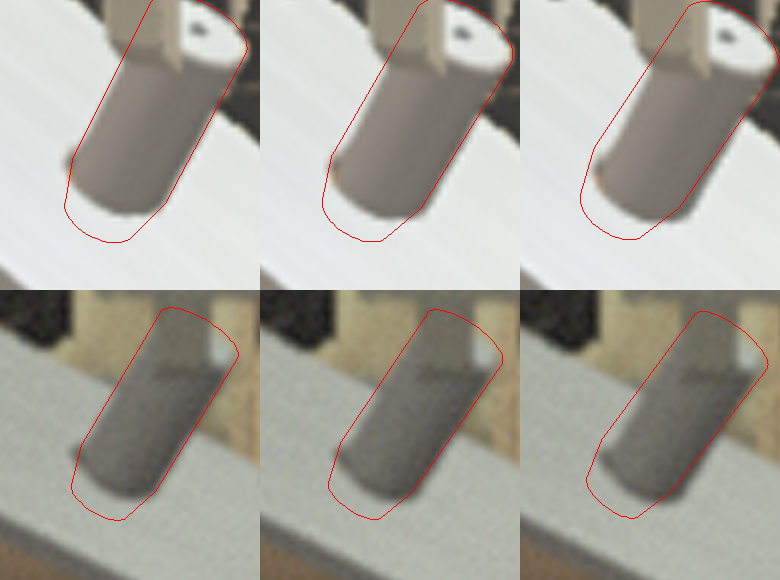

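View pics/zw19.png

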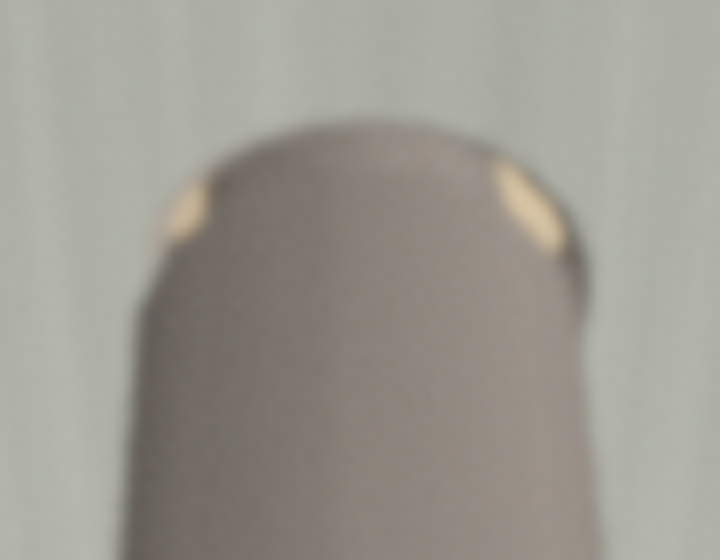

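```bash
python3 -m pendant '[[[-1,0,-1.5],0],[[-2.5,0,-1],0],[[-4,0,0],0],[[-5.5,0,1],0],[[-7,0,1.5],0],[[-7,0,1.5],0],[[-5,0,-0.5],0],[[-3,0,-2],0],[[-1,0,-3],0],[[0,0,-3.5],0]]'
python3 -m pendant '[[[0.5,0,0.5],0],[[1,0,1.5],0],[[1.5,0,2.5],0],[[2,0,3.5],0],[[2,0,3.5],0]]'
python3 look.py 20 0.067 28 0.019; python3 crop.py pics/scene20.png 240 320 140 200 10 pics/z20.png;python3 ov.py 20 .019 .067,27,0.003 .067,30,.003 .067,33,.003;python3 crop.py pics/wrist20.png 235 325 150 220 8 pics/zw20.png
```

```text
time: 23.33
tool_pos: [0.5713, -0.0176, 0.151]
tool_rot: [-3.139, -0.008, 0.091]
contact_force: [-0.2, 0.3, -4.1]
opening: 0.0371
time: 23.75
tool_pos: [0.5736, -0.0175, 0.1486]
tool_rot: [-3.139, -0.009, 0.091]
contact_force: [-1.9, 0.2, 4.3]
opening: 0.0371
scene crop origin 204.0 106.75
side crop origin 204.0 129.0
wrist crop origin 206.25 190.25
23.85 [ 0.5735 -0.0175  0.1486] [-3.1391 -0.009   0.0909] [-1.2728 -0.0879  5.4014] 0.03739316995826305
```

View pics/z20.png

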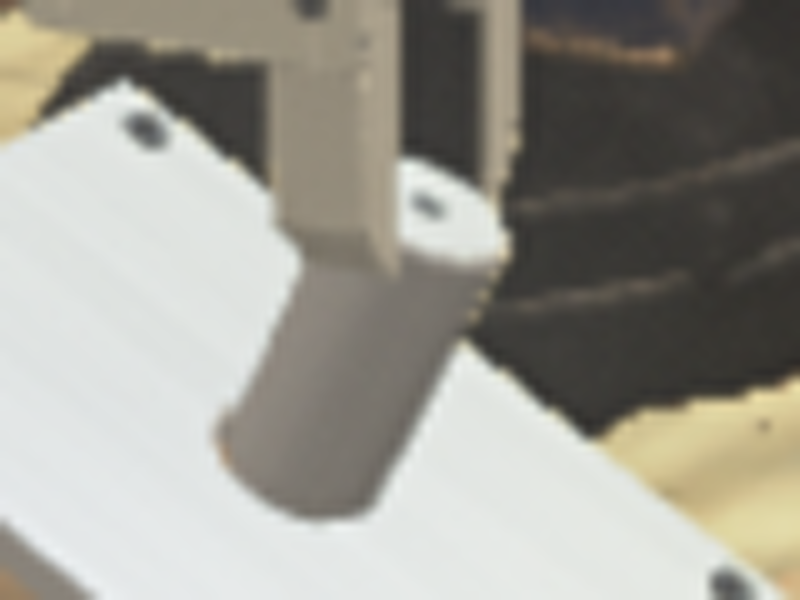

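View pics/ov20.png

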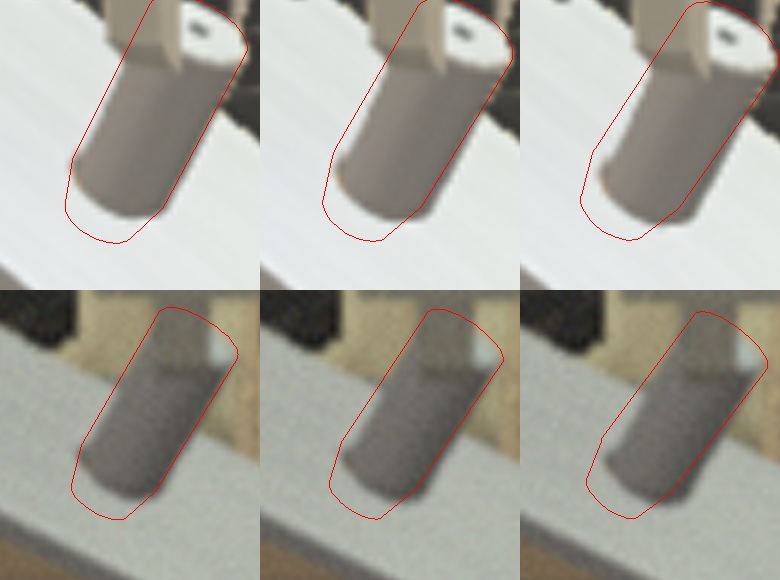

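View pics/zw20.png

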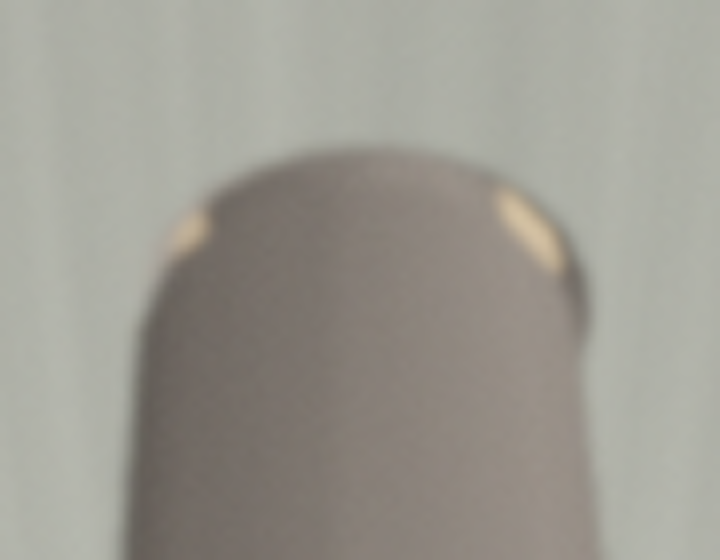

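```bash
python3 -m pendant '[[[-1,0,-1.5],0],[[-1.5,0.5,-2.5],0],[[-3,0.5,-2],0],[[-5,0.5,-1],0],[[-7,0.5,0],0],[[-9,0.5,1],0],[[-11,0.5,2],0],[[-13,0.5,3],0],[[-13,0.5,3],0]]' 0 12
python3 look.py 21 0.067 28 0.019; python3 ov.py 21 .019 .067,28,0.005 .067,30,.005 .067,32,.005
```

```text
time: 24.65
tool_pos: [0.5603, -0.0192, 0.1453]
tool_rot: [-3.139, -0.009, 0.091]
contact_force: [0.4, -0.7, -1.5]
opening: 0.0375
scene crop origin 209.5 109.0
side crop origin 209.25 130.0
wrist crop origin 206.0 190.25
24.75 [ 0.5607 -0.0192  0.1455] [-3.1392 -0.0092  0.0909] [ 1.3429  0.0105 -2.3707] 0.03686998680298345
```

View pics/ov21.png

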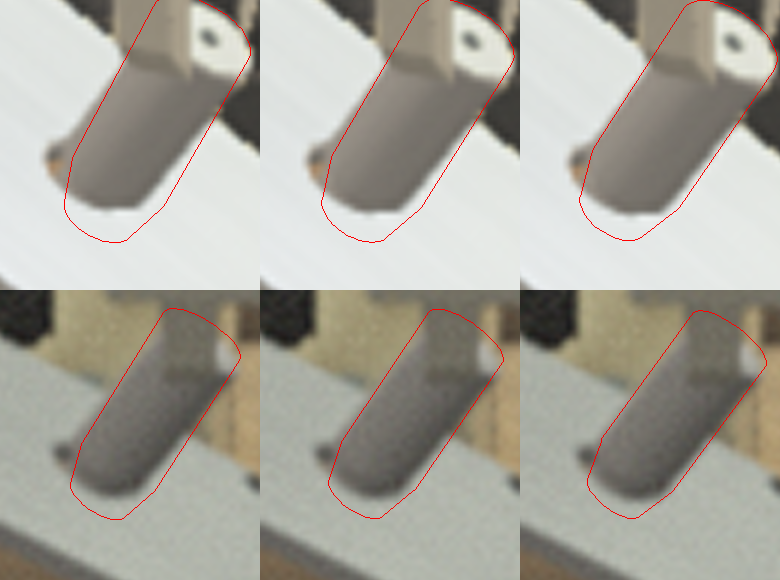

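View pics/o_wrist21.png

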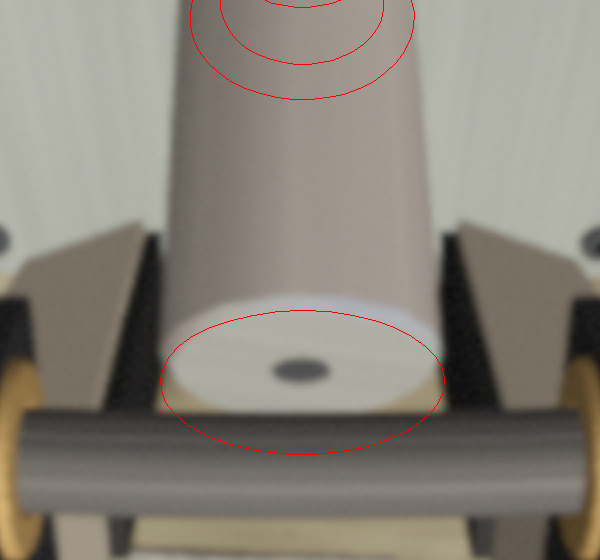

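```bash
python3 -m pendant '[[[1,0,-0.5],0],[[2,0,-1],0],[[3,0,-1.5],0],[[4,0,-2],0],[[4.5,0,-1],0],[[5,0,0],0],[[5.5,0,0.7],0],[[6,0,1.3],0],[[6,0,1.3],0]]' 0 15
python3 look.py 22 0.067 28 0.019; python3 crop.py pics/scene22.png 240 320 140 200 10 pics/z22.png;python3 ov.py 22 .019 .067,28,0.006 .067,30,.006 .067,32,.006;python3 crop.py pics/wrist22.png 235 325 150 220 8 pics/zw22.png
```

```text
time: 25.55
tool_pos: [0.5669, -0.0189, 0.1465]
tool_rot: [-3.14, -0.011, 0.091]
contact_force: [-4.2, -0.2, 12.2]
opening: 0.0373
scene crop origin 207.0 108.0
side crop origin 206.75 129.5
wrist crop origin 206.25 190.25
25.65 [ 0.5669 -0.0189  0.1466] [-3.1402 -0.011   0.0911] [-5.1981  0.6049 12.6803] 0.0370339275492911
```

View pics/z22.png

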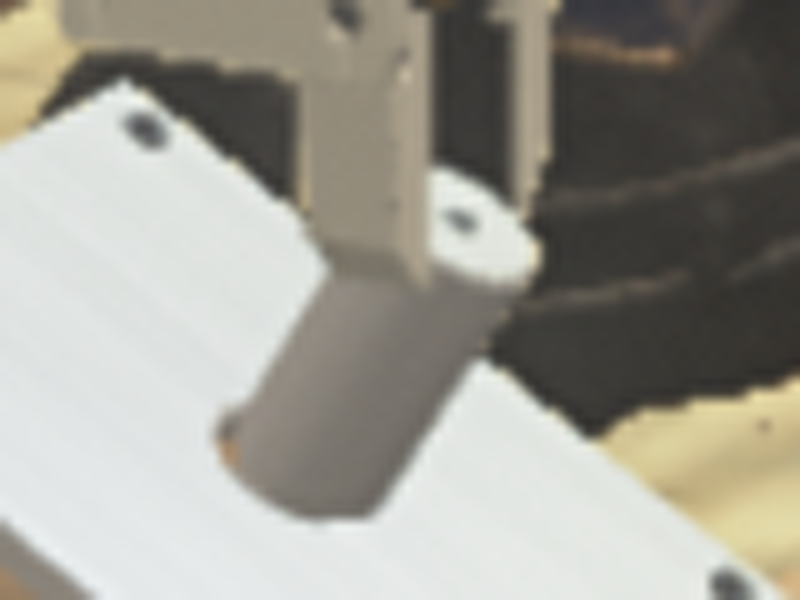

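View pics/ov22.png

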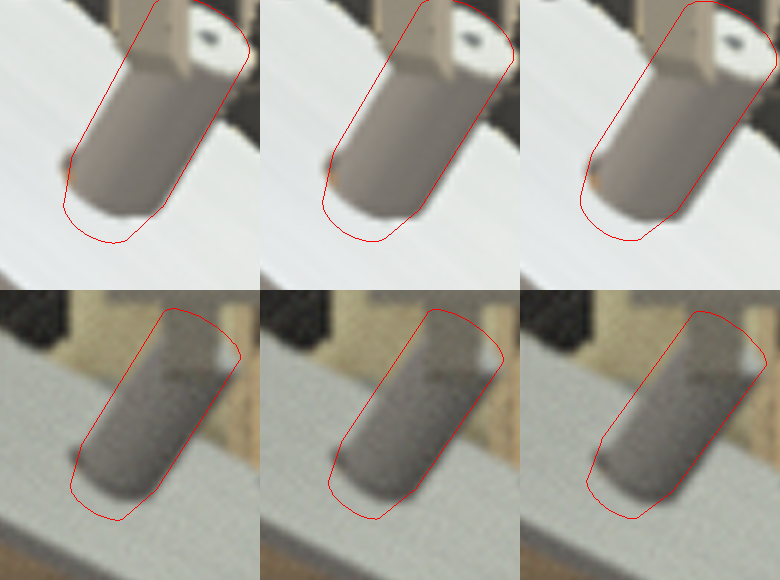

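View pics/zw22.png

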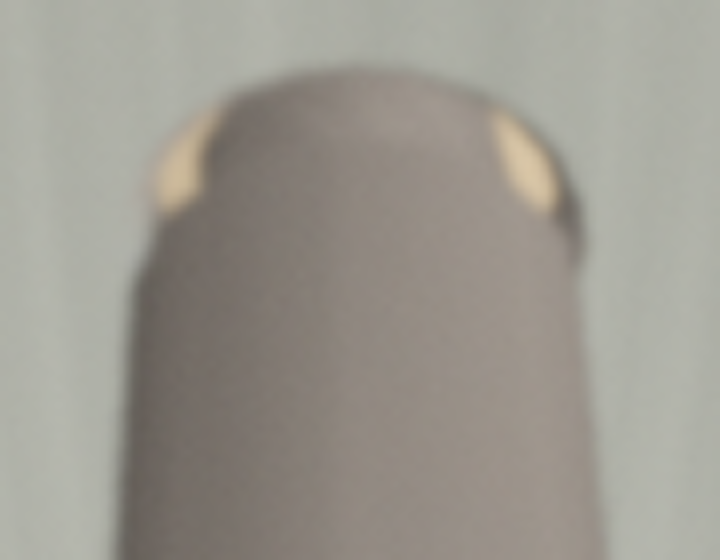

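```bash
python3 -m pendant '[[[-0.5,0,-1.5],0],[[0.5,0.5,-2.5],0],[[1.5,0.5,-3],0],[[2.5,0.5,-3.5],0],[[3,0.5,-2.5],0],[[3.5,0.5,-1.5],0],[[4,0.5,-0.7],0],[[4,0.5,-0.5],0]]'
python3 look.py 23 0.067 28 0.019; python3 crop.py pics/scene23.png 240 320 140 200 10 pics/z23.png;python3 ov.py 23 .019 .067,28,0.006 .067,30,.006 .067,32,.006;python3 crop.py pics/wrist23.png 235 325 150 220 8 pics/zw23.png
```

```text
time: 26.37
tool_pos: [0.571, -0.019, 0.1478]
tool_rot: [-3.14, -0.011, 0.091]
contact_force: [-2.0, 1.4, 4.4]
opening: 0.0368
scene crop origin 205.25 107.0
side crop origin 205.25 129.0
wrist crop origin 206.25 190.25
26.4667 [ 0.571  -0.019   0.1478] [-3.1404 -0.0117  0.0911] [-2.3729  0.1837  5.1139] 0.03699085977203527
```

View pics/z23.png

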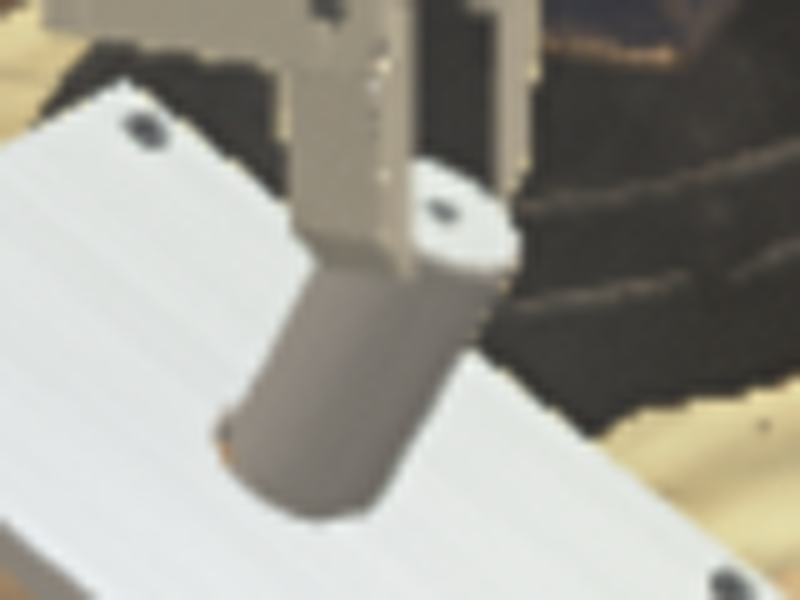

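View pics/ov23.png

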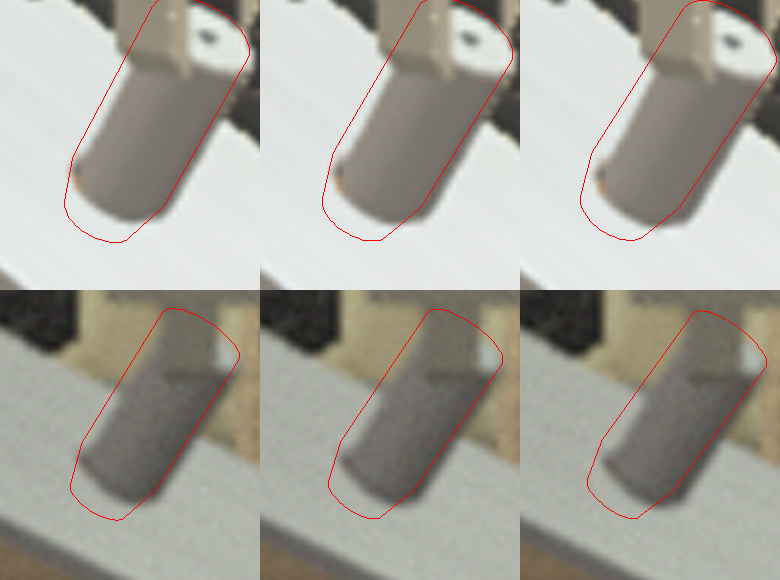

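View pics/zw23.png

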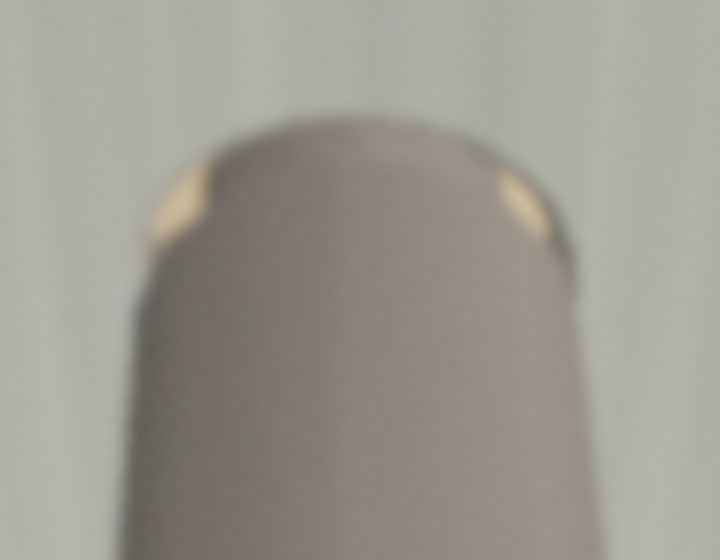

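```bash
python3 -m pendant '[[[0.5,0,-1],0],[[1.5,0,-1.5],0],[[2.3,0,-1],0],[[2.6,0,0],0],[[3,0,1],0],[[3.3,0,1.5],0],[[3.3,0,1.5],0],[[3.3,0,1.5],0]]' 0 18
python3 look.py 24 0.067 28 0.019; python3 crop.py pics/scene24.png 240 320 140 200 10 pics/z24.png;python3 ov.py 24 .019 .067,26,0.006 .067,28,.006 .067,30,.006;python3 crop.py pics/wrist24.png 235 325 150 220 8 pics/zw24.png
```

```text
time: 27.18
tool_pos: [0.5732, -0.0184, 0.1475]
tool_rot: [-3.14, -0.01, 0.091]
contact_force: [-8.5, 1.0, 10.2]
opening: 0.037
scene crop origin 204.25 107.0
side crop origin 204.25 129.25
wrist crop origin 206.25 190.25
27.2833 [ 0.5732 -0.0184  0.1475] [-3.1401 -0.0102  0.0914] [-8.3145  2.0223  8.9731] 0.03711777236274988
```

View pics/z24.png

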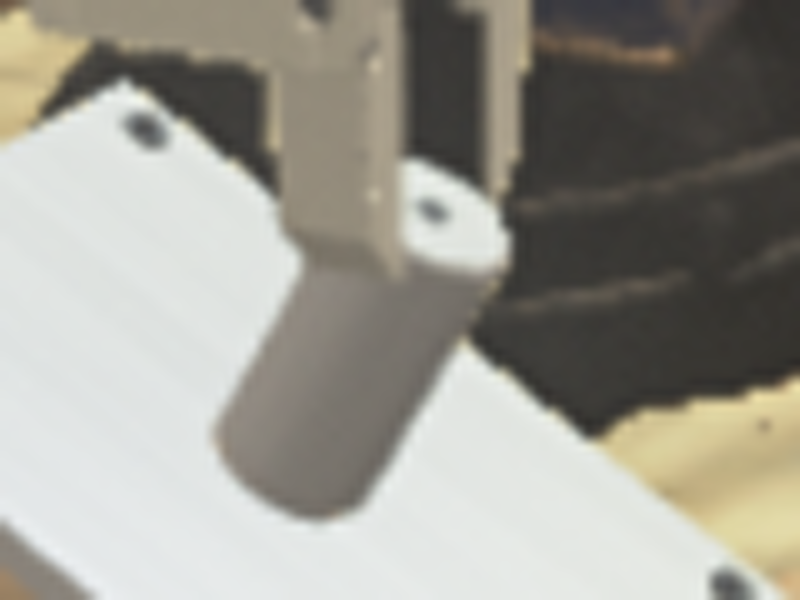

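View pics/ov24.png

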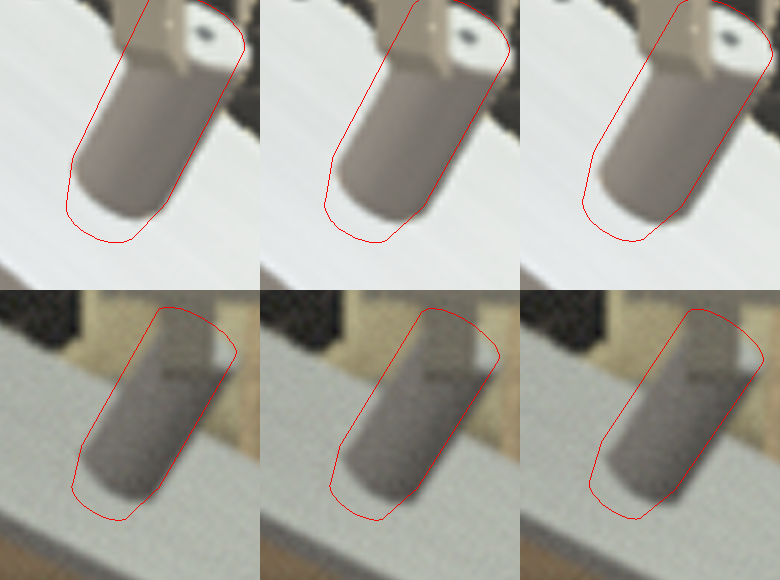

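View pics/zw24.png

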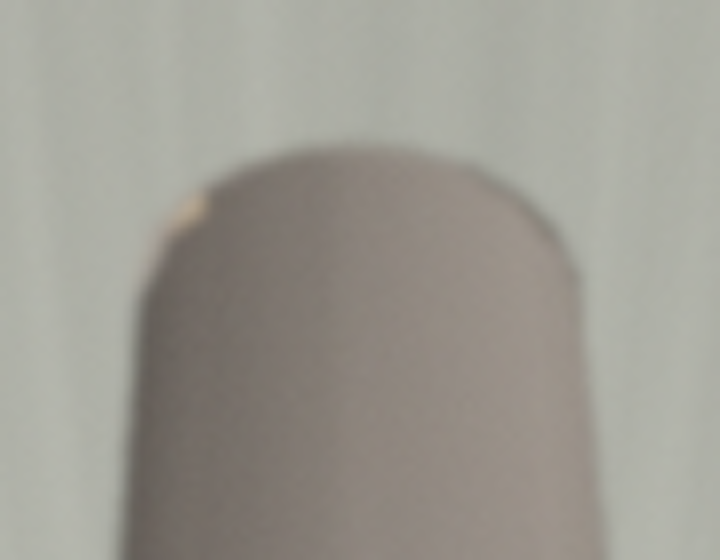

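```bash
python3 -m pendant '[[[0,0,0],0],[[-1,0,-1.7],0],[[-3,0,-5],0],[[-6,0,-10],0],[[-9,0,-16],0],[[-13,0,-23],0],[[-17,0,-30],0],[[-20,0,-38],0],[[-22,0,-45],0],[[-22,0,-48],0]]' 0 40
python3 -m pendant '[[[-5,10,-2],0],[[-12,30,-4],0],[[-24,60,-4],0],[[-38,92,-4],0],[[-50,124,-4],0],[[-60,155,-4],0],[[-67,182,-4],0],[[-70,200,-4],0],[[-70,210,-4],0],[[-70,212,-4],0]]'
python3 look.py 25 0.067 28 0.019
```

```text
time: 28.17
tool_pos: [0.551, -0.0207, 0.197]
tool_rot: [-3.141, -0.012, 0.091]
contact_force: [0.5, -0.3, -2.2]
opening: 0.0364
time: 29.0
tool_pos: [0.5003, -0.2402, 0.1998]
tool_rot: [-3.141, -0.012, 0.089]
contact_force: [-0.6, -0.2, -3.2]
opening: 0.0365
scene crop origin 280.0 63.5
side crop origin 234.5 81.0
wrist crop origin 206.25 190.25
29.1 [ 0.5006 -0.238   0.1998] [-3.1399 -0.0121  0.0908] [ 0.6457  1.041  -4.2798] 0.036663760206567114
```

View pics/wrist25.png

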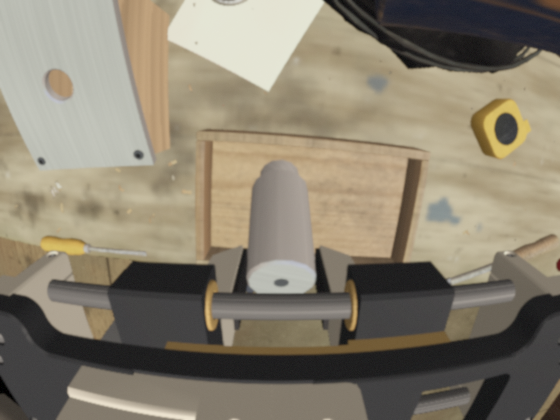

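View pics/scene25.png

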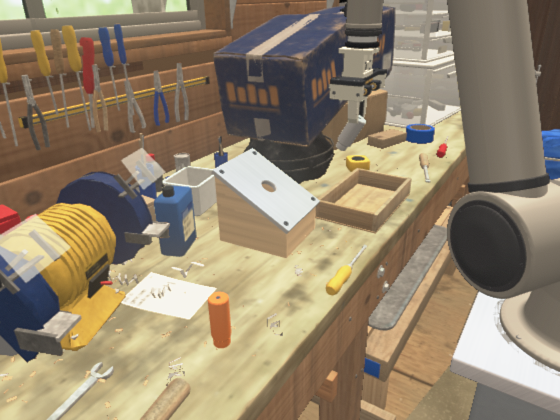

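Run:
```python
from cell import robot
from h import *
np.set_printoptions(precision=4,suppress=True)
w=robot.calibration("wrist")
for uv in [(200,132),(428,152),(212,142),(415,159)]: print(onz(w,uv,.049,True))
```

```text
[ 0.5519 -0.1458  0.049 ]
[ 0.5568 -0.3977  0.049 ]
[ 0.542  -0.1596  0.049 ]
[ 0.5467 -0.3828  0.049 ]
```

Run:
```python
from cell import robot
from h import *
np.set_printoptions(precision=4,suppress=True)
s=robot.calibration("scene")
for uv in [(317,200),(375.7,214.9),(410.9,179),(358.6,169)]: print(onz(s,uv,.049))
```

```text
[ 0.5494 -0.1496  0.049 ]
[ 0.3967 -0.147   0.049 ]
[ 0.397  -0.4007  0.049 ]
[ 0.5487 -0.3994  0.049 ]
```

```bash
python3 -m pendant '[[[-10,12,5],0],[[-20,24,20],0],[[-24.5,32,45],0],[[-24.5,32,75],0],[[-24.5,32,100],0],[[-24.5,32,120],0],[[-24.5,32,132],0],[[-24.5,32,138],0],[[-24.5,32,140],0],[[-24.5,32,140],0]]'
python3 look.py 26 0.067 28 0.019
```

```text
time: 29.98
tool_pos: [0.4813, -0.2703, 0.0597]
tool_rot: [-3.14, -0.012, 0.093]
contact_force: [-0.5, 0.2, -3.2]
opening: 0.0365
scene crop origin 288.25 115.75
side crop origin 238.0 119.5
wrist crop origin 206.25 190.25
30.0833 [ 0.4817 -0.271   0.0606] [-3.1411 -0.0136  0.0925] [ 0.1084  0.6553 -4.4569] 0.03646004723015205
```

View pics/o_scene26.png

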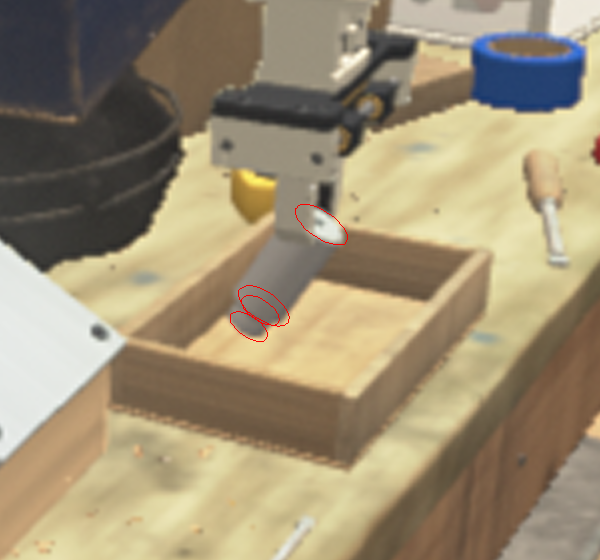

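View pics/wrist26.png

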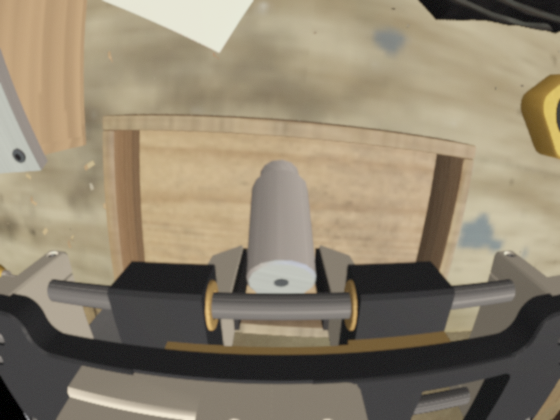

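Inside the tray, well clear of the walls. Now touch the floor, then drag to lay it flatter.

```bash
python3 -m pendant '[[[0,0,2],0],[[0,0,4],0],[[0,0,6],0],[[0,0,8],0],[[0,0,8],0]]' 0 15
python3 -m pendant '[[[-3,0,1],0],[[-6,0,2.5],0],[[-9,0,4],0],[[-12,0,5.5],0],[[-15,0,7],0],[[-18,0,8.5],0],[[-21,0,10.5],0],[[-24,0,12.5],0],[[-27,0,14.5],0],[[-27,0,14.5],0]]'
python3 look.py 27 0 28 0.019
```

```text
time: 30.55
tool_pos: [0.4814, -0.271, 0.0522]
tool_rot: [-3.141, -0.013, 0.092]
contact_force: [0.1, 0.5, -3.7]
opening: 0.0371
time: 31.38
tool_pos: [0.4537, -0.2734, 0.0368]
tool_rot: [-3.14, -0.012, 0.092]
contact_force: [-3.0, 0.3, 3.9]
opening: 0.0372
scene crop origin 298.25 125.75
side crop origin 246.25 126.25
wrist crop origin 206.25 190.25
31.4833 [ 0.4543 -0.2735  0.0372] [-3.1403 -0.0125  0.0919] [-4.7422 -0.2413  4.6292] 0.03721892774628822
```

View pics/o_scene27.png

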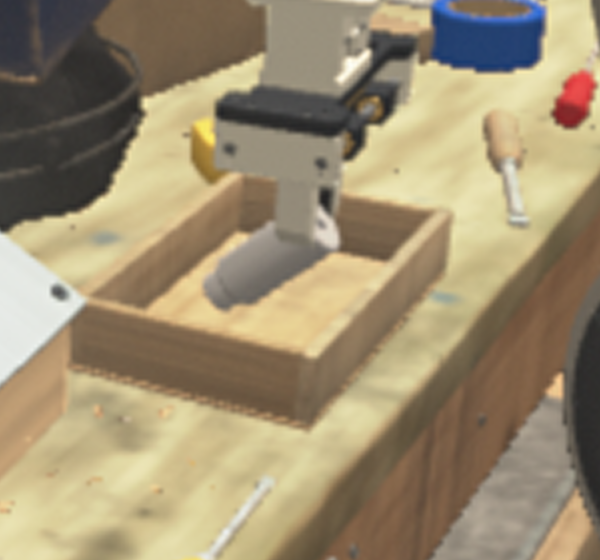

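View pics/wrist27.png

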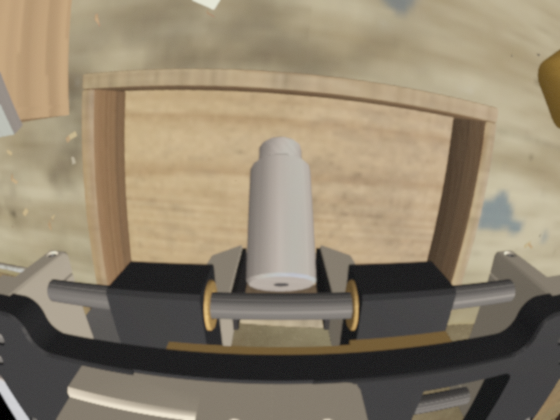

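```bash
python3 -m pendant '[[[-2,0,2],0],[[-4,0,4],0],[[-6,0,6.5],0],[[-7.5,0,9],0],[[-9,0,12],0],[[-10,0,15],0],[[-11,0,18],0],[[-11,0,18],0]]' 0 12
python3 -m pendant '[[[0,0,0],0],[[0,0,0],0],[[0,0,0],0],[[0,0,0],0],[[0,0,0],0]]' 0.6
python3 look.py 28 0 28 0.019
```

```text
time: 32.2
tool_pos: [0.4436, -0.2742, 0.0183]
tool_rot: [-3.14, -0.012, 0.092]
contact_force: [-1.1, -0.9, -0.1]
opening: 0.0375
time: 32.62
tool_pos: [0.4438, -0.2743, 0.0185]
tool_rot: [-3.14, -0.013, 0.092]
contact_force: [0.1, -0.6, -0.3]
opening: 0.0551
scene crop origin 301.5 133.0
side crop origin 249.0 131.5
wrist crop origin 206.0 190.25
32.7167 [ 0.4437 -0.2743  0.0185] [-3.14   -0.0126  0.0918] [ 0.7516 -0.5794 -0.0864] 0.055167341795737714
```

View pics/o_scene28.png

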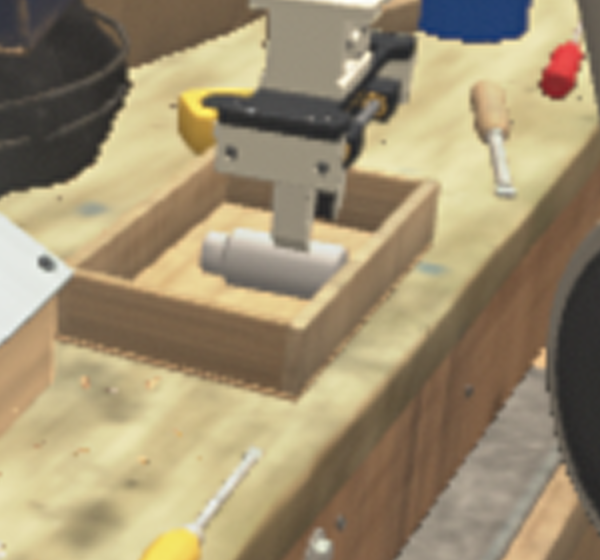

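View pics/wrist28.png

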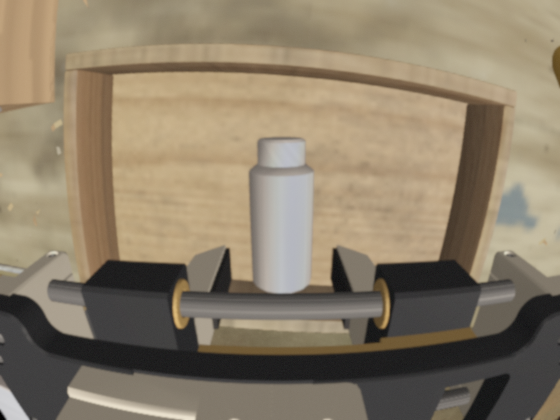

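Lying in the tray, released. Retract straight up and check.

```bash
python3 -m pendant '[[[0,0,-10],0],[[0,0,-30],0],[[0,0,-60],0],[[0,0,-95],0],[[0,0,-130],0],[[0,0,-160],0],[[0,0,-180],0],[[0,0,-190],0],[[0,0,-195],0],[[0,0,-195],0]]'
python3 -m pendant '[[[0,0,0],0],[[0,0,0],0],[[0,0,0],0],[[0,0,0],0],[[0,0,0],0],[[0,0,0],0]]'
python3 look.py 29 0 28 0.019
```

```text
time: 33.6
tool_pos: [0.4413, -0.2748, 0.214]
tool_rot: [-3.141, -0.013, 0.092]
contact_force: [0.3, 0.1, 0.3]
opening: 0.055
time: 34.1
tool_pos: [0.4412, -0.2748, 0.2136]
tool_rot: [-3.14, -0.013, 0.092]
contact_force: [0.6, 0.2, -0.5]
opening: 0.0548
scene crop origin 309.5 57.75
side crop origin 254.5 73.0
wrist crop origin 206.25 190.25
34.2 [ 0.4413 -0.2748  0.2138] [-3.1404 -0.013   0.0917] [-0.0364  0.4021  0.2889] 0.055159981039710856
```

View pics/scene29.png

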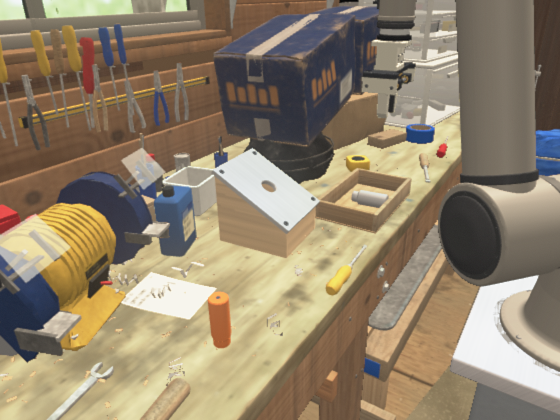

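View pics/wrist29.png

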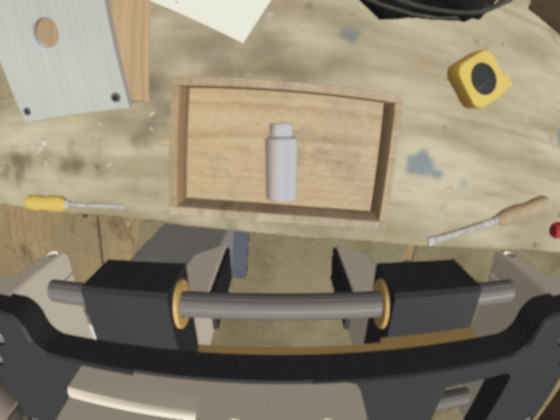

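The final pictures show the oversize pin lying still in the tray at wrist pixel (282,165). The hole is empty, and the tin, screwdriver and orange look-alike are where they started.

```bash
python3 -c "
from cell import robot
print(robot.hand_in())"
```

```text
the job is handed in; nothing more can be done
None
```

Both pins are sorted and the job is handed in at about 34 s, well under the 64 s limit.

- **The pin that fits:** The pin nearer the robot measured about 31 mm in the jaws. I tilted it in the grip against the bench and then against the hole's rim, to about 30°. It entered past its shoulder with no notable force. When I released it at roughly 40 mm depth, it dropped into the box, and pictures taken afterwards show the hole empty.
- **The oversize pin:** The other pin measured about 37 mm. Its nose went in and it stopped at the shoulder, centred on the hole, with the highest force reading about 14 N. I did not force it. I drew it out along the hole's axis and laid it in the tray, where the last pictures show it lying still.

**Checks that were not exact:**
- **Squareness:** The move commands cannot tilt the tool. Both pins therefore first entered the hole some 5–10° off and were squared up there. At its final seating the oversize pin was about 1–2° short of 30° by image overlay.
- **Seating:** The oversize pin touched the rim off-centre a few times before it seated centrally.
- **Other things:** The oil tin, screwdriver and orange look-alike are unmoved in the last pictures. The jar was hidden in those final views. It stood clear of every move and looked in place in the earlier wrist pictures.

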